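# Hang the ear defenders on the swing-out arm under the bar shelf

## Robot

A 6-joint arm with a two-finger parallel gripper is mounted at the origin on the work surface. World frame = base frame: x ahead of the robot, y to its left, z up, the work surface at z = 0. Lengths are in m, angles in degrees, forces in N, time in s.
With the tool pointing down it reaches from about 0.425 to 1.125 m from the base axis. Payload 14.9 kg.
Tool frame: the origin (TCP) lies midway between the tips of the shut fingers; the grasp point (between the pads) lies ctrl.tcp_to_grasp behind it (ctrl.tcp_to_grasp is the distance from the TCP to the grasp point, in m); z points along the fingers, y is the direction in which the jaws open and shut (so a half turn about z gives the same grasp; the last joint's range is limited). The gripper opens to 91 mm and grips with 3 to 60 N. Pads are 32 mm wide; open, the fingers measure 118 mm over their backs; the gripper's body (76 mm by 178 mm) begins 60 mm behind the grasp point.
Start: joints at [71.373, 21.709, 99.362, -0, 58.929, -1.908], TCP at [0.201, 0.67, 0.214] pointing down, gripper open.
Joint ranges: [-158.91, 158.91], [-42.39, 125.64], [0.06, 152.35], [-60.88, 240.88], [17.5, 164.5], [-176.32, 176.32]. Speed limits (degrees/s): [108.29, 108.29, 136.94, 180, 180, 180].

## Interface

Orientations are given as [roll, pitch, yaw] about the fixed x, y, z axes, in that order (R = Rz(yaw) Ry(pitch) Rx(roll)).
In Python, from workcell import readout, viewer, ctrl gives the robot as it stands.
- The arm moves only by the shell command python3 -m jog 'ROWS' [FORCE]. ROWS is JSON, a list of rows, each a list of 5 numbers: the shift along the tool's x, y, z in m, then the turn about the tool's z in degrees, then the finger opening in m, from 0 to 0.0912. In form: [[tx, ty, tz, twist, hand], ...]. A call has 1 to 8 rows; each row shifts and turns the commanded pose from where the row before left it, along the tool's axes as they then stand; what a row does not reach is not made up. A row lasts 1/10 s, in which the tool goes at most 50 mm and 8.59 degrees, less where a joint would pass 70% of its speed; a pose out of reach is approached as far as the arm can. A call with a gripper value outside its range is refused whole. The fingers move at their own pace and stop on an object; FORCE is the grip in N (left out, the last holds). Time passes only in rows, so rows that do not move let the fingers close. It gives the time, the measured TCP pose, the force and the opening at its end, in the units of the state.
- readout.state(): the state, without advancing time (a new reading comes with each control period).
- viewer.read_camera(name): name is "side" or "top" or "wrist"; returns the picture (420x560x3 uint8, red, green, blue); there is no depth.
- viewer.calibration(name): a dict with "fx", "fy", "cx", "cy" (pixels), "camera_from_world" (4x4, takes a point from world to camera coordinates). Camera axes: x right, y down, z forward; pixel columns grow to the right and rows downward; lengths in m; the calibration is good to about 2 mm. The wrist camera is an equidistant fisheye: a pixel r from the principal point sees the ray r / f radians off the axis. A picture is of the moment at which its call begins: read the wrist's pose just before it. calibration takes no time and is no camera call; for the wrist camera it gives the pose at the moment of the call.
- ctrl.sign_off(): hands the job in, once; it reports no verdict.
The state is a dict: "time_s": time; "joint_pos": joint angles; "qd": joint speeds; "tau": joint torques, N m; "eef_pos": TCP position; "orientation": TCP orientation; "ft_force": force on the tool from outside, world axes, zero at the start; "moment": the same for the moment, N m; "width": opening from 0.0 (shut) to 1.0 (fully open).
Only numpy, scipy, OpenCV 4.12 (cv2) and the standard library are available. Lean on these libraries where they do the work, as an engineer would, in place of code of your own. Each camera call takes 0.05 s, during which the arm holds its last target.

## Task

Put the yellow ear defenders away on the rack: first push the steel hanger arm by its red-tipped free end until it is against its stop under the bar shelf, then hang the ear defenders by their headband over the arm, about midway along it, one cup on each side. Let the arm take their weight before you let go, leave the arm at its stop with the defenders hanging squarely and still, and do not disturb the other things on the bench.

Things in the scene. Friction and masses are not known exactly. Their poses are not given: they have to be found in the camera images.
- rack: fixed rack: blue 50 x 50 mm column, 360 mm tall, its axis 20 mm from the origin on -y, on a foot of 160 (x) by 120 mm. Origin: on the bench under the middle of the foot, z up. The hanger arm turns on it 205 mm above the bench and, at its stop, reaches along the rack's +y. The robot stands on its -x side
- hanger (a joint): angle of the hanger arm about its upright pin: 0 = against the red stop, along the rack's +y; it grows as the free end swings to the rack's -x, towards the robot (limit 1.0 rad). Stiff pivot (0.25 N m): it stays where it is left, and some 1 to 2 N at the free end moves it
- pivot_pin (a point): centre of the arm's pivot pin, at the height of the arm's axis (205 mm above the bench); axes as the rack's
- hanger_tip (a point): centre of the 24 mm red ball on the arm's free end, 222 mm from the pin. The arm is a level round steel bar of 16 mm diameter; this point's y axis runs along it, from pin to tip
- hang_point (a point): on the arm's axis, 110 mm from the pin: where the headband should hang, 40 mm either way along the arm being good; y axis along the arm, z up. The top of the bar is 8 mm higher
- defenders_center (a point): middle of the ear defenders, 85.5 mm above the undersides of the two cups they stand on: 197 mm wide (x), 62 mm deep (y), 171 mm tall, 0.2 to 0.4 kg, both halves alike. Yellow cups 85 mm tall with dark cushions reach from 50 to 99 mm either side along x, 100 mm free between them
- crown (a point): underside of the headband's top, 77.5 mm above defenders_center, axes alike; it must come to lie on the arm's top. The black headband is a rigid strip, 24 mm wide along y, 8 mm thick: a half ring of inner radius 65 mm in the x-z plane about a point 65 mm below this point. A good grip is across its 24 mm width, on the shoulder nearer the robot
- hammer: hammer lying on the bench, 240 mm long; a bystander to be left alone; origin under its middle
- offcut: square steel offcut 120 x 20 x 20 mm on the bench; a bystander; origin at the centre of its underside
- tin: green tin, 66 mm diameter, 100 mm tall; a bystander; origin at the centre of its underside
- shelf (a point): middle of the grid shelf's underside, 340 mm above the bench, 135 mm above the arm's axis: four 10 mm square steel bars along the rack's y at x = -55, -18, 18, 55 mm and y = -113 to 113 mm from here (axes as the rack's), cross bar at the +y end. The arm's last 60 mm stick out beyond it. No room for an upright gripper below: come from the -x side with the gripper leaning back about 30 degrees
Not all that is in view belongs to the job. Of the things that look like the part that bears defenders_center, the middle-sized one is meant.

How it is judged:
By the outcome, as a careful person would: the job done as asked, in the order asked, and still so for the second after the job is handed in, with the robot touching nothing.
It also fails if it takes over 62 s, if anything falls off the work surface, if the arm or the gripper's body presses on something with over 40 N, if the wrist force passes 120 N, or if a joint passes its speed limit or range.

## Working session

There is one attempt and no reset: what is moved stays moved. The work goes in short steps, Python scripts to look and compute and a shell command to move; the robot and the scene stay as the last step left them, time stands still between calls to the robot, and variables do not carry over. Pictures are saved under pics/ and viewed, and the job is handed in when it is done.

```bash
ls; mkdir -p pics
python3 - <<'E'
from workcell import readout, viewer, ctrl
import cv2
print(readout.state()); print(ctrl.tcp_to_grasp)
for n in ("side","top","wrist"):
    c=viewer.calibration(n); print(n,c)
    cv2.imwrite(f"pics/{n}0.png",viewer.read_camera(n)[:,:,::-1])
E
```

```text
pics
{'time_s': 0.0, 'joint_pos': array([ 7.13755892e+01,  2.17392435e+01,  9.93952733e+01, -6.20751813e-04,
        5.89310137e+01, -1.90773462e+00]), 'qd': array([ 0.08258459,  0.00904181,  0.08809447,  0.09655249, -0.02672704,
       -0.00513589]), 'tau': array([ 2.70981445e-04, -7.63757801e+01, -4.34345555e+01,  6.50744140e-02,
        4.26373305e-02, -5.15004308e-05]), 'eef_pos': array([0.20122293, 0.67003012, 0.21328228]), 'orientation': array([-1.79934488e+02, -1.65047183e-03,  1.63283644e+02]), 'ft_force': array([ 0.31667825, -0.1995636 , -0.01149285]), 'moment': array([ 0.0141964 , -0.01850196, -0.03144347]), 'width': 1.00230537355538}
0.0188
side {'fx': 424.55249545685746, 'fy': 424.55249545685746, 'cx': 271.4051133571832, 'cy': 210.26411163887127, 'camera_from_world': array([[ 0.75336725, -0.65759908, -0.00110945, -0.35439894],
       [-0.49878991, -0.57032913, -0.65263566,  0.38994786],
       [ 0.42853986,  0.49222771, -0.75767108,  0.96452226],
       [ 0.        ,  0.        ,  0.        ,  1.        ]])}
top {'fx': 496.3346130942753, 'fy': 496.3346130942753, 'cx': 282.59832207548453, 'cy': 210.34443497624108, 'camera_from_world': array([[-0.01538724, -0.99981748, -0.01132391,  0.05179564],
       [-0.99616644,  0.01630446, -0.08594526,  0.51232524],
       [ 0.08611421,  0.00995804, -0.9962355 ,  1.4003095 ],
       [ 0.        ,  0.        ,  0.        ,  1.        ]])}
wrist {'fx': 325.19226210127806, 'fy': 325.19226210127806, 'cx': 281.6708242520465, 'cy': 209.79736655170004, 'camera_from_world': array([[ 2.87739168e-01,  9.57708437e-01, -8.49427191e-04,
        -6.97922257e-01],
       [ 9.16636832e-01, -2.75142218e-01,  2.89954615e-01,
        -3.32299035e-02],
       [ 2.77458267e-01, -8.42099157e-02, -9.57040020e-01,
         3.91411422e-01],
       [ 0.00000000e+00,  0.00000000e+00,  0.00000000e+00,
         1.00000000e+00]])}
```

View pics/side0.png

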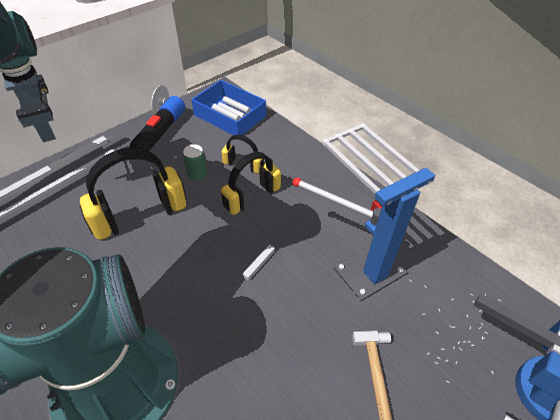

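View pics/top0.png

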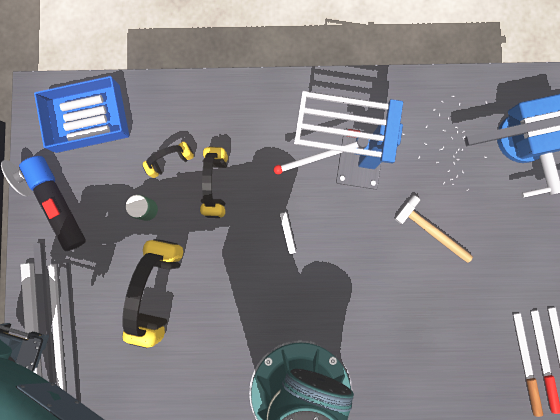

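View pics/wrist0.png

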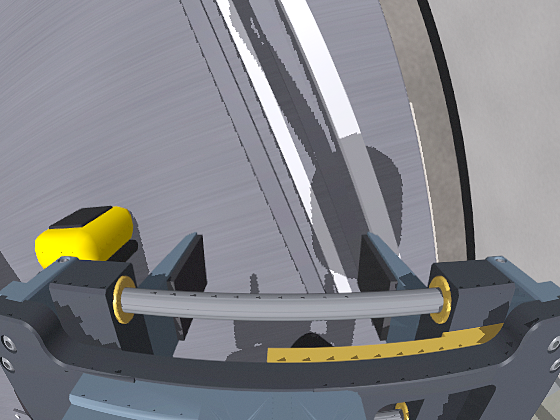

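The side and top views show three pairs of ear defenders. In the top view the big one is at about (150,295), the middle at (213,182) and the small at (168,157). The red ball is at (278,170), the shelf spans (296–390, 92–155), and the blue column is near (385,130). I'll zoom in to take measurements.

```bash
cat > h.py <<'E'
import numpy as np, cv2
from workcell import readout, viewer, ctrl
def ray(n,u,v,c=None):
    c=c or viewer.calibration(n); T=np.array(c["camera_from_world"]); R,t=T[:3,:3],T[:3,3]
    if n=="wrist":
        dx,dy=u-c["cx"],v-c["cy"]; r=np.hypot(dx,dy); a=r/c["fx"]
        d=np.array([dx/r*np.sin(a),dy/r*np.sin(a),np.cos(a)]) if r>0 else np.array([0,0,1.])
    else: d=np.array([(u-c["cx"])/c["fx"],(v-c["cy"])/c["fy"],1.])
    d=R.T@d; return -R.T@t, d/np.linalg.norm(d)
def onz(n,u,v,z,c=None):
    o,d=ray(n,u,v,c); return o+d*(z-o[2])/d[2]
def tri(obs):
    A=np.zeros((3,3));b=np.zeros(3)
    for n,u,v in obs:
        o,d=ray(n,u,v); P=np.eye(3)-np.outer(d,d); A+=P;b+=P@o
    p=np.linalg.solve(A,b); return p,[np.linalg.norm((np.eye(3)-np.outer(ray(n,u,v)[1],ray(n,u,v)[1]))@(p-ray(n,u,v)[0])) for n,u,v in obs]
def proj(n,p):
    c=viewer.calibration(n);T=np.array(c["camera_from_world"]);q=T[:3,:3]@np.array(p)+T[:3,3]
    return c["cx"]+c["fx"]*q[0]/q[2], c["cy"]+c["fy"]*q[1]/q[2]
def rgb(p): return cv2.imread(p)[:,:,::-1]
def blobs(im,kind,amin=20):
    h=cv2.cvtColor(np.ascontiguousarray(im),cv2.COLOR_RGB2HSV); H,S,V=h[...,0],h[...,1],h[...,2]
    m={"red":((H<8)|(H>172))&(S>150)&(V>60),"yellow":(H>18)&(H<35)&(S>130)&(V>50),"blue":(H>100)&(H<125)&(S>120)&(V>50)}[kind].astype(np.uint8)
    n,l,s,c=cv2.connectedComponentsWithStats(m)
    return [(s[i].tolist(),c[i].round(1).tolist()) for i in range(1,n) if s[i][4]>=amin]
def st():
    s=readout.state(); print("t",round(s["time_s"],2),"p",s["eef_pos"].round(4),"rpy",s["orientation"].round(2),"q",s["joint_pos"].round(1),"F",s["ft_force"].round(1),"w",round(s["width"],3))
E
python3 - <<'E'
from h import *
for n in("top","side"):
    im=rgb(f"pics/{n}0.png")
    for k in("red","yellow"): print(n,k,blobs(im,k))
im=cv2.imread("pics/top0.png")
cv2.imwrite("pics/t_rack.png",cv2.resize(im[60:210,260:420],None,fx=5,fy=4,interpolation=cv2.INTER_CUBIC)[:600,:800])
cv2.imwrite("pics/t_def.png",cv2.resize(im[130:230,140:250],None,fx=6,fy=6,interpolation=cv2.INTER_CUBIC))
im=cv2.imread("pics/side0.png")
cv2.imwrite("pics/s_rack.png",cv2.resize(im[115:305,285:445],None,fx=3,fy=3,interpolation=cv2.INTER_CUBIC))
cv2.imwrite("pics/s_def.png",cv2.resize(im[125:225,200:300],None,fx=6,fy=6,interpolation=cv2.INTER_CUBIC))
E
```

```text
top red [([274, 165, 8, 9, 59], [277.5, 169.3]), ([42, 198, 18, 21, 220], [50.2, 208.2]), ([544, 375, 16, 39, 369], [552.1, 394.0])]
top yellow [([179, 142, 14, 18, 139], [185.9, 150.8]), ([203, 147, 25, 15, 208], [216.2, 152.4]), ([143, 161, 16, 17, 119], [149.6, 170.0]), ([200, 203, 25, 14, 263], [212.6, 209.9]), ([143, 240, 40, 22, 583], [163.7, 250.3]), ([123, 326, 42, 22, 403], [146.6, 336.2])]
side red [([146, 115, 15, 12, 112], [153.3, 120.4]), ([293, 178, 8, 8, 49], [296.0, 181.3]), ([371, 200, 11, 10, 64], [375.5, 204.9])]
side yellow [([222, 145, 10, 19, 109], [225.3, 154.2]), ([252, 158, 10, 15, 107], [256.4, 164.7]), ([263, 163, 18, 28, 220], [274.5, 176.5]), ([159, 167, 27, 44, 667], [174.0, 189.2]), ([221, 185, 19, 30, 330], [231.5, 198.9]), ([80, 193, 32, 47, 816], [94.8, 217.1])]
```

View pics/t_rack.png

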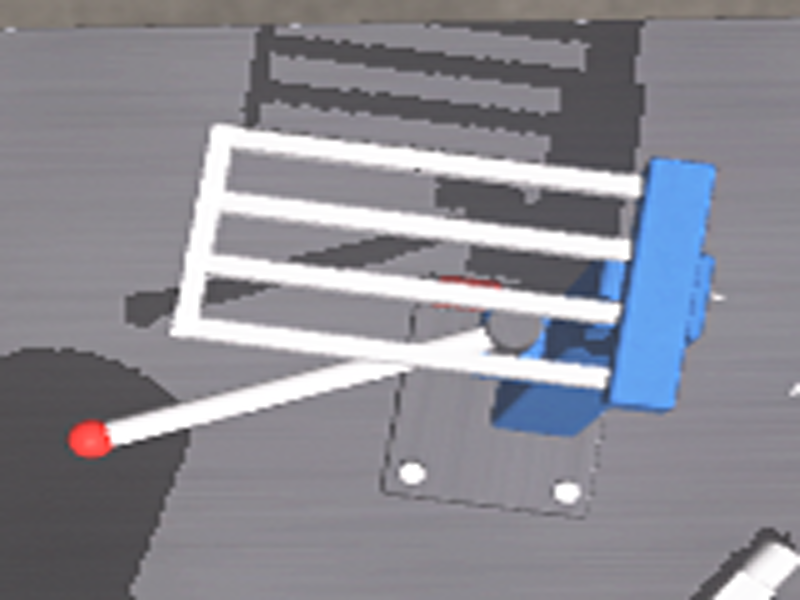

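View pics/t_def.png

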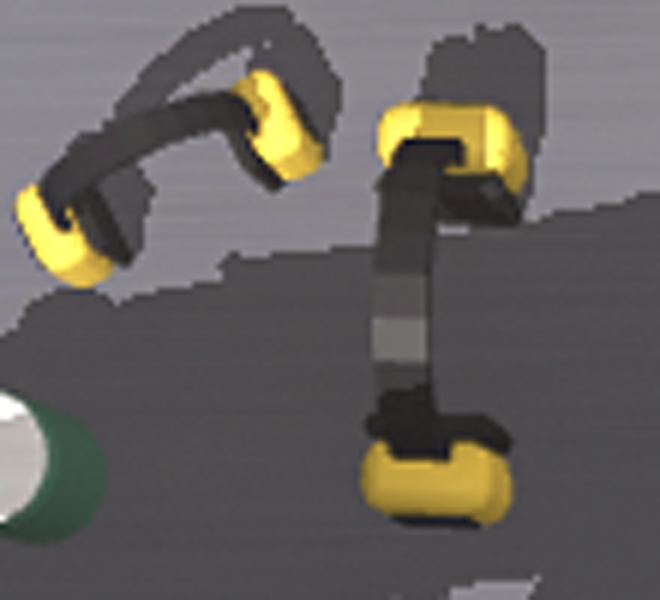

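View pics/s_rack.png

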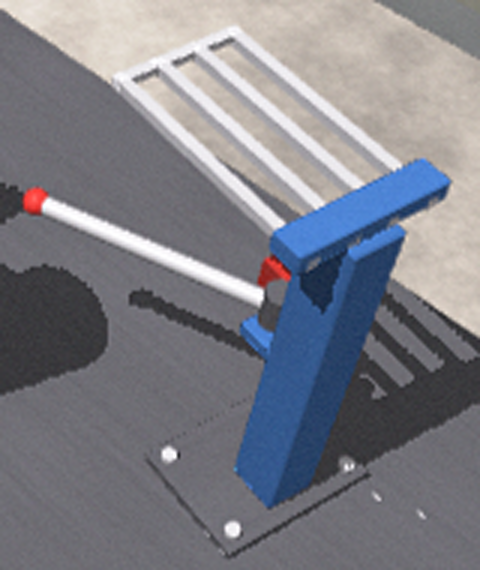

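View pics/s_def.png

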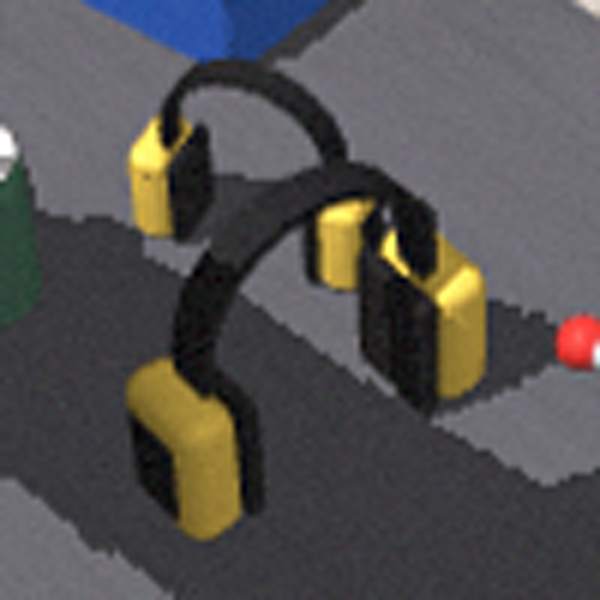

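Run:
```python
from h import *
for n in("top","side"):
    im=rgb(f"pics/{n}0.png")
b,e=tri([("top",278,169.8),("side",296.2,181.6)]); print("ball",b,e, onz("top",278,169.8,.205), onz("side",296.2,181.6,.205))
f=lambda X,Y:(260+X/5,60+Y/4)
for nm,X,Y in(("far+y",215,125),("near+y",172,335),("far-y",640,183),("near-y",606,381)):
    print(nm,onz("top",*f(X,Y),.350).round(4))
g=lambda X,Y:(285+X/3,115+Y/3)
for nm,X,Y in(("far+y",237,27),("near+y",113,78),("near -y",275,237),):
    print("s",nm,onz("side",*g(X,Y),.350).round(4))
print("pincap",onz("top",*f(512,328),.225).round(4))
for nm,X,Y in(("a",383,490),("b",585,515)): print("foot",onz("top",*f(X,Y),.008).round(4))
for nm,X,Y in(("c",147,458),("d",228,556),("e",372,472)): print("footS",onz("side",*g(X,Y),.008).round(4))
# defenders cups: top crop scale6 offset (140,130)
d=lambda X,Y:(140+X/6,130+Y/6)
print("cup top centers z85", onz("top",*d(453,135),.085).round(4), onz("top",*d(437,478),.085).round(4))
print("crown top z171", onz("top",*d(400,325),.171).round(4), "band edges",onz("top",*d(372,325),.171).round(4),onz("top",*d(427,325),.171).round(4))
```

```text
ball [0.59979801 0.05157013 0.20675407] [np.float64(0.000349829004109947), np.float64(0.0003498290041099668)] [0.59981745 0.05181865 0.205     ] [0.60134266 0.05259156 0.205     ]
far+y [ 0.7528 -0.0096  0.35  ]
near+y [0.6333 0.0118 0.35  ]
far-y [ 0.7159 -0.1992  0.35  ]
near-y [ 0.6039 -0.1804  0.35  ]
s far+y [ 0.753  -0.0136  0.35  ]
s near+y [0.6339 0.0077 0.35  ]
s near -y [ 0.5977 -0.1813  0.35  ]
pincap [ 0.6625 -0.159   0.225 ]
foot [ 0.593  -0.1144  0.008 ]
foot [ 0.5727 -0.2309  0.008 ]
footS [ 0.5933 -0.1181  0.008 ]
footS [ 0.5731 -0.2321  0.008 ]
footS [ 0.7347 -0.2614  0.008 ]
cup top centers z85 [0.6716 0.2265 0.085 ] [0.5127 0.2344 0.085 ]
crown top z171 [0.5713 0.2372 0.171 ] band edges [0.5715 0.2492 0.171 ] [0.5711 0.2255 0.171 ]
```

```bash
python3 -m jog '[[0,0,-0.012,8.3,0],[0,0,-0.012,8.3,0],[0,0,-0.012,8.3,0],[0,0,-0.012,8.3,0],[0,0,-0.012,8.3,0],[0,0,-0.012,8.3,0],[0,0,-0.012,8.3,0],[0,0,-0.012,8.3,0]]'; python3 -m jog '[[0,0,0,8.4,0],[0,0,0,8.4,0],[-0.038,0.0315,0,0,0],[-0.038,0.0315,0,0,0],[-0.038,0.0315,0,0,0],[-0.038,0.0315,0,0,0],[-0.038,0.0315,0,0,0],[-0.038,0.0315,0,0,0]]'; python3 -c "
from h import *
st()"
```

```text
time_s: 0.95
eef_pos: [0.2013, 0.6702, 0.3101]
orientation: [-180.0, 0.0, 96.5]
ft_force: [-0.2, -0.3, 0.5]
width: 0.33
time_s: 1.75
eef_pos: [0.3487, 0.4114, 0.3099]
orientation: [180.0, 0.0, 80.1]
ft_force: [0.7, 0.4, 0.2]
width: 0.009
t 1.75 p [0.3487 0.4114 0.3099] rpy [180.    0.   80.1] q [ 47.2   0.8 113.9  -0.   65.3  57.1] F [0.7 0.4 0.2] w 0.009
```

```bash
python3 -m jog '[[-0.038,0.0315,0,0,0],[-0.038,0.0315,0,0,0],[-0.038,0.0315,0,0,0],[-0.038,0.0315,0,0,0],[-0.038,0.0315,0,0,0],[-0.038,0.0315,0.02,0,0],[-0.038,0.0315,0.04,0,0],[-0.037,0.03,0.04,0,0]]'
python3 - <<'E'
from h import *
st()
cv2.imwrite("pics/side1.png",viewer.read_camera("side")[:,:,::-1])
E
```

```text
time_s: 2.55
eef_pos: [0.5325, 0.0898, 0.227]
orientation: [179.9, -0.0, 80.0]
ft_force: [1.0, 0.5, -0.3]
width: 0.005
t 2.55 p [0.5325 0.0898 0.227 ] rpy [ 1.7992e+02 -3.0000e-02  8.0050e+01] q [  7.1   6.2 117.5   0.   56.2  17. ] F [ 1.   0.5 -0.3] w 0.005
```

View pics/side1.png

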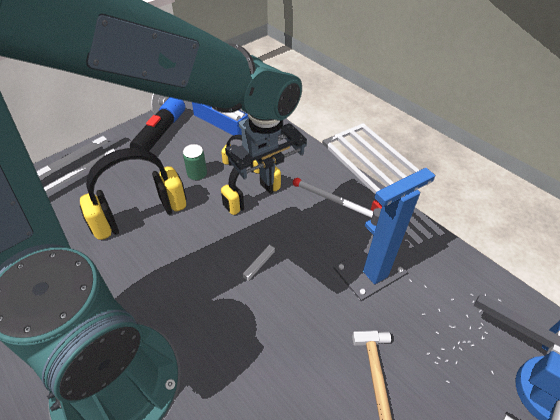

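```bash
python3 -m jog '[[0,0,0.015,0,0],[0,0.015,0,0,0],[0,0.015,0,0,0],[0,0.01,0,0,0],[0.002,0.01,0,0,0],[0.002,0.01,0,0,0],[0.002,0.01,0,0,0]]'
python3 - <<'E'
from h import *
st()
for n in("side","top"):cv2.imwrite(f"pics/{n}2.png",viewer.read_camera(n)[100:310,200:480,::-1])
E
```

```text
time_s: 3.3
eef_pos: [0.6025, 0.0857, 0.2128]
orientation: [180.0, -0.0, 80.1]
ft_force: [0.0, 1.3, 0.1]
width: 0.007
t 3.3 p [0.6025 0.0857 0.2128] rpy [ 1.7998e+02 -1.0000e-02  8.0100e+01] q [  5.9  13.7 110.3   0.   56.   15.8] F [0.  1.3 0.1] w 0.007
```

View pics/side2.png

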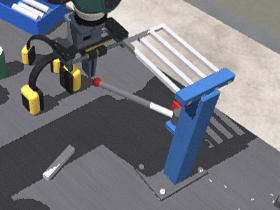

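View pics/top2.png

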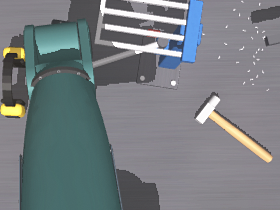

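```bash
python3 -m jog '[[0,-0.02,0,0,0],[0,-0.02,0,0,0],[-0.013,-0.01,0.009,0,0],[-0.013,0,0.009,0,0],[0,0,0,0,0]]'; python3 -m jog '[[0,0.01,0,0,0],[0,0.01,0,0,0],[0,0.01,0,0,0],[0,0.01,0,0,0],[0,0.01,0,0,0],[0,0,0,0,0]]'
python3 - <<'E'
from h import *
st()
for n in("side",):cv2.imwrite(f"pics/{n}3.png",cv2.resize(viewer.read_camera(n)[130:280,230:430,::-1],None,fx=4,fy=4))
E
```

```text
time_s: 3.9
eef_pos: [0.5471, 0.0672, 0.1935]
orientation: [-179.9, 0.0, 80.0]
ft_force: [-0.3, -0.1, -0.2]
width: 0.006
time_s: 4.5
eef_pos: [0.5985, 0.0597, 0.1945]
orientation: [180.0, -0.0, 80.1]
ft_force: [-0.2, -0.1, -0.3]
width: 0.008
t 4.5 p [0.5985 0.0597 0.1945] rpy [179.97  -0.    80.08] q [  3.5  14.4 111.6  -0.   54.   13.4] F [-0.2 -0.1 -0.3] w 0.008
```

View pics/side3.png

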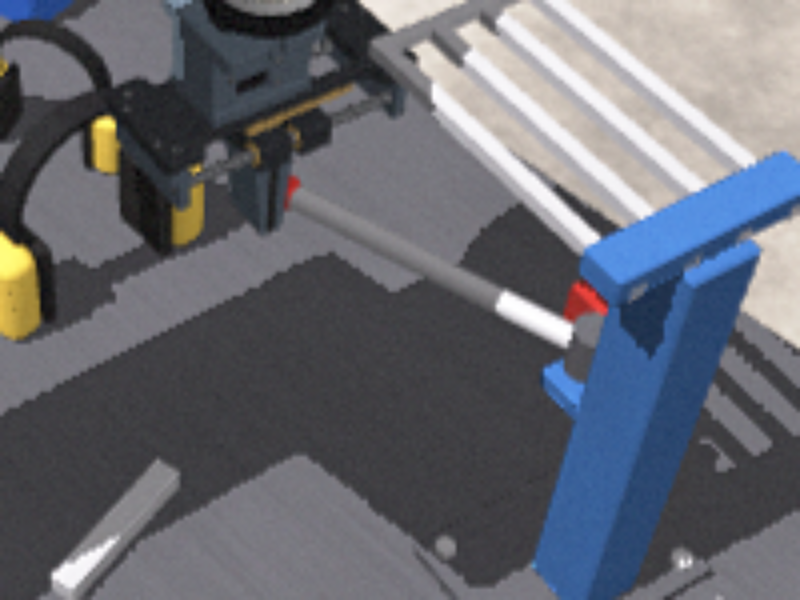

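```bash
python3 -m jog '[[0.002,0.01,0,0,0],[0.002,0.01,0,0,0],[0.002,0.01,0,0,0],[0.002,0.01,0,0,0],[0.002,0.01,0,0,0],[0.001,0.01,0,0,0],[0.001,0.008,0,0,0],[0,0,0,0,0]]'
python3 - <<'E'
from h import *
st()
for n in("side",):cv2.imwrite(f"pics/{n}4.png",cv2.resize(viewer.read_camera(n)[130:280,230:430,::-1],None,fx=4,fy=4))
E
```

```text
time_s: 5.35
eef_pos: [0.6672, 0.0597, 0.1945]
orientation: [180.0, 0.0, 80.1]
ft_force: [-0.8, -0.5, -0.0]
width: 0.007
t 5.35 p [0.6672 0.0597 0.1945] rpy [1.7997e+02 1.0000e-02 8.0070e+01] q [  3.1  20.3 103.6  -0.   56.1  13.1] F [-0.8 -0.5 -0. ] w 0.007
```

View pics/side4.png

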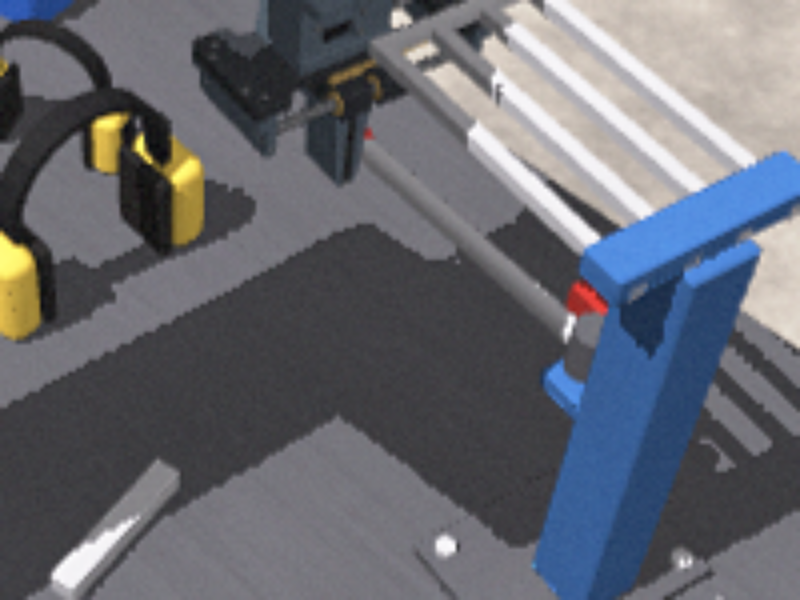

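```bash
python3 -m jog '[[0,0.005,0,0,0],[0,0.005,0,0,0],[0,0.003,0,0,0],[0,0,0,0,0]]';python3 -m jog '[[0,0.003,0,0,0],[0,0,0,0,0]]';python3 -m jog '[[0,0.003,0,0,0],[0,0,0,0,0]]'
```

```text
time_s: 5.8
eef_pos: [0.6794, 0.0576, 0.1946]
orientation: [180.0, 0.0, 80.1]
ft_force: [-0.2, 0.5, 0.3]
width: 0.008
time_s: 6.0
eef_pos: [0.6822, 0.0571, 0.1946]
orientation: [180.0, -0.0, 80.1]
ft_force: [0.4, 0.1, -0.4]
width: 0.006
time_s: 6.2
eef_pos: [0.6834, 0.0569, 0.1943]
orientation: [-179.8, 0.0, 80.1]
ft_force: [-12.3, 2.4, 8.3]
width: 0.004
```

```bash
python3 -m jog '[[0,-0.02,0,0,0],[0,-0.04,0,0,0],[0,-0.045,0,0,0],[0,-0.03,-0.04,0,0],[0,0,-0.048,0,0],[0,0,-0.048,0,0],[0,0,-0.048,0,0],[0,0,-0.048,0,0]]'
python3 - <<'E'
from h import *
st()
for n in("side","top"):
    im=viewer.read_camera(n); cv2.imwrite(f"pics/{n}5.png",im[:,:,::-1]); print(blobs(im,"red"),blobs(im,"yellow"))
E
```

```text
time_s: 7.0
eef_pos: [0.5515, 0.0798, 0.4289]
orientation: [179.9, -0.0, 80.1]
ft_force: [0.5, 0.4, -0.1]
width: 0.005
t 7.0 p [0.5515 0.0798 0.4289] rpy [ 1.7995e+02 -1.0000e-02  8.0080e+01] q [  5.8  -2.5 105.   -0.   77.5  15.8] F [ 0.5  0.4 -0.1] w 0.005
[([146, 115, 15, 12, 111], [153.3, 120.4]), ([319, 159, 8, 8, 37], [322.1, 161.7]), ([372, 200, 10, 9, 57], [376.3, 204.4])] [([271, 67, 31, 12, 57], [284.7, 72.7]), ([222, 144, 10, 20, 109], [225.3, 154.1]), ([252, 158, 10, 15, 106], [256.4, 164.7]), ([263, 163, 18, 28, 218], [274.6, 176.6]), ([159, 167, 27, 44, 662], [174.0, 189.2]), ([221, 185, 19, 30, 336], [231.4, 198.9]), ([80, 193, 32, 47, 819], [94.8, 217.1])]
[([42, 198, 18, 21, 218], [50.1, 208.2]), ([544, 375, 16, 39, 369], [552.1, 394.0])] [([179, 142, 14, 18, 139], [185.9, 150.8]), ([203, 147, 5, 11, 35], [204.9, 151.5]), ([143, 161, 16, 17, 116], [149.6, 170.0]), ([200, 203, 15, 13, 103], [206.5, 209.9]), ([143, 240, 40, 22, 528], [163.5, 249.8]), ([123, 326, 42, 22, 405], [146.5, 336.2])]
```

View pics/side5.png

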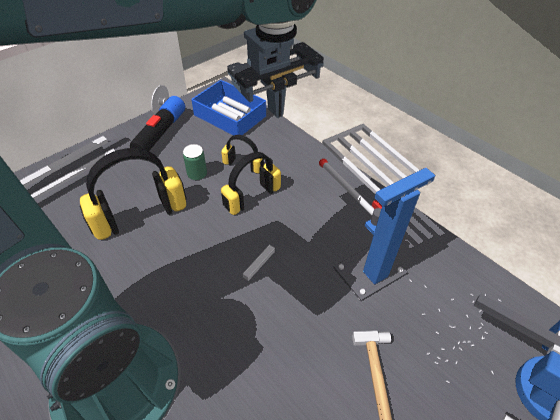

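View pics/top5.png

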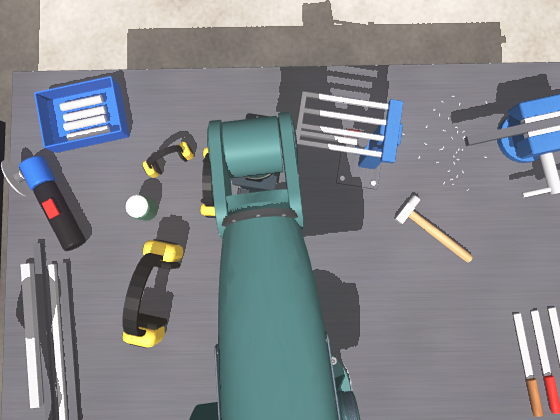

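```bash
python3 -m jog '[[-0.014,0.046,-0.02,0,0],[-0.014,0.046,-0.02,0,0],[-0.014,0.046,-0.02,0,0],[-0.014,0.046,-0.02,0,0],[-0.014,0.046,0,0,0],[-0.014,0.046,0,0,0],[-0.014,0.046,0,0,0],[-0.014,0.046,0,0,0]]';python3 -c "
from h import *
st()
print('ball',onz('side',322.2,162,.205))"
```

```text
time_s: 7.9
eef_pos: [0.8898, -0.0915, 0.5025]
orientation: [-180.0, 0.0, 80.1]
ft_force: [0.2, 0.2, 0.8]
width: 0.003
t 7.9 p [ 0.8898 -0.0915  0.5025] rpy [-1.7999e+02  1.0000e-02  8.0070e+01] q [-7.4 31.7 55.9 -0.  92.5  2.6] F [0.2 0.2 0.8] w 0.003
ball [0.70457433 0.06034492 0.205     ]
```

```bash
python3 -m jog '[[-0.014,0.046,0,0,0],[-0.014,0.046,0,0,0],[-0.014,0.046,0,0,0],[-0.014,0.046,0,0,0],[-0.014,0.046,0,0,0]]';python3 -c "
from h import *
st()";python3 -m jog '[[-0.005,0.04,0,0,0],[-0.005,0.04,0,0,0]]';python3 -c "
from h import *
st()"
```

```text
time_s: 8.4
eef_pos: [1.0436, -0.1682, 0.5038]
orientation: [179.7, 0.0, 80.1]
ft_force: [0.6, 0.2, 0.7]
width: 0.0
t 8.4 p [ 1.0436 -0.1682  0.5038] rpy [179.68   0.    80.07] q [-10.4  60.    8.8   0.  110.8  -0.5] F [0.6 0.2 0.7] w 0.0
time_s: 8.6
eef_pos: [1.0679, -0.1829, 0.4673]
orientation: [178.7, -0.0, 80.1]
ft_force: [1.2, -0.2, -3.4]
width: -0.0
t 8.6 p [ 1.0679 -0.1829  0.4673] rpy [ 1.7866e+02 -3.0000e-02  8.0060e+01] q [-1.100e+01  6.640e+01  6.000e-01  1.000e-01  1.116e+02 -1.000e+00] F [ 1.2 -0.2 -3.4] w -0.0
```

```bash
python3 -m jog '[[0,0.03,-0.04,0,0],[0,0.03,-0.04,0,0],[0,0.03,-0.04,0,0]]';python3 -c "
from h import *
st()"; python3 -m jog '[[0,0,0,0,0]]'
```

```text
time_s: 8.9
eef_pos: [1.0497, -0.1792, 0.5712]
orientation: [173.0, -0.0, 80.1]
ft_force: [-0.4, 0.4, 0.7]
width: 0.006
t 8.9 p [ 1.0497 -0.1792  0.5712] rpy [ 1.73e+02 -3.00e-02  8.01e+01] q [-1.100e+01  6.120e+01  1.000e-01  2.000e-01  1.118e+02 -1.000e+00] F [-0.4  0.4  0.7] w 0.006
time_s: 9.0
eef_pos: [1.0486, -0.179, 0.5755]
orientation: [172.8, -0.0, 80.1]
ft_force: [0.4, 0.1, 0.7]
width: 0.006
```

```bash
python3 -m jog '[[0,0.03,-0.04,0,0],[0,0.03,-0.04,0,0],[0,0.03,-0.04,0,0],[0,0.03,-0.04,0,0],[0,0.03,-0.04,0,0],[0,0.03,-0.04,0,0],[0,0,0,0,0]]';python3 -c "
from h import *
st()"
```

```text
time_s: 9.7
eef_pos: [1.0004, -0.1718, 0.7243]
orientation: [164.8, -0.1, 80.1]
ft_force: [-0.2, 0.6, 1.1]
width: 0.009
t 9.7 p [ 1.0004 -0.1718  0.7243] rpy [ 1.6483e+02 -6.0000e-02  8.0090e+01] q [-1.12e+01  5.27e+01  1.00e-01  4.00e-01  1.12e+02 -1.00e+00] F [-0.2  0.6  1.1] w 0.009
```

```bash
python3 -m jog '[[0,0.035,-0.035,0,0],[0,0.035,-0.035,0,0],[0,0.035,-0.035,0,0],[0,0.035,-0.035,0,0],[0,0.035,-0.035,0,0],[0,0.035,-0.035,0,0],[0,0.035,-0.035,0,0],[0,0.035,-0.035,0,0]]';python3 -c "
from h import *
st()"; python3 -m jog '[[0,-0.03,0.03,0,0],[0,-0.03,0.03,0,0],[0,0,0,0,0]]';python3 -c "
from h import *
st()"
```

```text
time_s: 10.5
eef_pos: [0.9369, -0.1617, 0.8816]
orientation: [153.4, -0.1, 80.1]
ft_force: [0.5, 0.3, -0.5]
width: 0.005
t 10.5 p [ 0.9369 -0.1617  0.8816] rpy [ 1.5339e+02 -9.0000e-02  8.0100e+01] q [-1.140e+01  4.380e+01  1.000e-01  8.000e-01  1.095e+02 -1.000e+00] F [ 0.5  0.3 -0.5] w 0.005
time_s: 10.8
eef_pos: [0.9331, -0.1611, 0.8459]
orientation: [154.0, -0.1, 80.1]
ft_force: [0.5, 0.6, -0.7]
width: 0.005
t 10.8 p [ 0.9331 -0.1611  0.8459] rpy [ 1.5402e+02 -1.1000e-01  8.0100e+01] q [-11.4  34.6  20.1   0.8  99.4  -1.2] F [ 0.5  0.6 -0.7] w 0.005
```

```bash
python3 -m jog '[[0,0,0,8.5,0.06],[0,0,0,8.5,0.06],[0,0,0,8.5,0.06],[0,0,0,8.5,0.06],[0,0,0,8.5,0.06],[0,0,0,8.5,0.06],[0,0,0,8.5,0.06],[0,0,0,8.5,0.06]]';python3 -m jog '[[0,0,0,8,0.06],[0,0,0,8,0.06],[0,0,0,6,0.06],[0,0,0,0,0.06]]'; python3 -c "
from h import *
from scipy.spatial.transform import Rotation as R
st(); print(R.from_euler('xyz',readout.state()['orientation'],degrees=True).as_matrix().round(3))"
```

```text
time_s: 11.6
eef_pos: [0.9335, -0.1612, 0.8534]
orientation: [169.6, -24.7, 14.0]
ft_force: [-0.3, 0.1, 0.3]
width: 0.65
time_s: 12.0
eef_pos: [0.9335, -0.1613, 0.8531]
orientation: [-179.8, -26.6, -10.1]
ft_force: [-0.2, -0.6, -0.2]
width: 0.657
t 12.0 p [ 0.9335 -0.1613  0.8531] rpy [-179.85  -26.62  -10.05] q [-11.4  34.9  18.9   0.8  99.6  88.9] F [-0.2 -0.6 -0.2] w 0.657
[[ 0.88  -0.173  0.442]
 [-0.156 -0.985 -0.076]
 [ 0.448 -0.002 -0.894]]
```

```bash
cat >> h.py <<'E'
from scipy.spatial.transform import Rotation as Rot
def need(target):
    s=readout.state(); M=Rot.from_euler('xyz',s['orientation'],degrees=True).as_matrix()
    d=np.array(target)-s['eef_pos']; print("tool delta",(M.T@d).round(4),"len",np.linalg.norm(d).round(3))
E
python3 -c "
from h import *
need([.482,.245,.27])"
```

```text
tool delta [-0.7222 -0.3204  0.2911] len 0.842
```

```bash
python3 -m jog '[[-0.042,-0.019,0.017,0,0.06],[-0.042,-0.019,0.017,0,0.06],[-0.042,-0.019,0.017,0,0.06],[-0.042,-0.019,0.017,0,0.06],[-0.042,-0.019,0.017,0,0.06],[-0.042,-0.019,0.017,0,0.06],[-0.042,-0.019,0.017,0,0.06],[-0.042,-0.019,0.017,0,0.06]]';python3 -m jog '[[-0.042,-0.019,0.017,0,0.06],[-0.042,-0.019,0.017,0,0.06],[-0.042,-0.019,0.017,0,0.06],[-0.042,-0.019,0.017,0,0.06],[-0.042,-0.019,0.017,0,0.06],[-0.042,-0.019,0.017,0,0.06],[-0.042,-0.019,0.017,0,0.06],[-0.03,-0.012,0.01,0,0.06]]'; python3 -c "
from h import *
st();need([.482,.245,.27])"
```

```text
time_s: 12.8
eef_pos: [0.7478, 0.0116, 0.6115]
orientation: [-179.9, -26.6, -9.8]
ft_force: [1.0, -0.5, 0.7]
width: 0.656
time_s: 13.6
eef_pos: [0.5439, 0.1958, 0.3507]
orientation: [-180.0, -26.5, -9.7]
ft_force: [1.1, -0.2, -0.0]
width: 0.66
t 13.6 p [0.5439 0.1958 0.3507] rpy [-179.95  -26.48   -9.75] q [ 24.1  -6.6 119.6 -20.   46.3 135.1] F [ 1.1 -0.2 -0. ] w 0.66
tool delta [-0.098  -0.038   0.0414] len 0.113
```

```bash
python3 -m jog '[[-0.04,-0.016,0.016,0,0.06],[-0.04,-0.016,0.016,0,0.06],[-0.018,-0.006,0.01,0,0.06],[0,0,0,0,0.06]]';python3 - <<'E'
from h import *
import json
st()
c=viewer.calibration("wrist"); np.save("cw1.npy",c["camera_from_world"])
for n in("wrist","side","top"):
    im=viewer.read_camera(n); cv2.imwrite(f"pics/{n}6.png",im[:,:,::-1]); print(n,blobs(im,"yellow"))
E
```

```text
time_s: 14.0
eef_pos: [0.4825, 0.2451, 0.269]
orientation: [180.0, -26.4, -9.7]
ft_force: [0.3, -0.5, -0.3]
width: 0.663
t 14.0 p [0.4825 0.2451 0.269 ] rpy [179.96 -26.39  -9.67] q [ 33.1  -3.9 126.3 -27.4  41.  151. ] F [ 0.3 -0.5 -0.3] w 0.663
wrist [([276, 100, 14, 23, 238], [283.0, 110.7]), ([243, 103, 13, 24, 259], [249.0, 114.8]), ([193, 106, 29, 40, 609], [207.9, 126.3]), ([127, 155, 34, 36, 557], [142.9, 174.3]), ([255, 218, 52, 33, 1230], [280.4, 235.0]), ([161, 279, 18, 50, 465], [168.1, 303.1]), ([385, 279, 18, 50, 467], [395.3, 303.2]), ([206, 320, 270, 43, 4229], [337.6, 348.6])]
side [([222, 144, 10, 20, 107], [225.5, 154.3]), ([253, 158, 9, 15, 105], [256.5, 164.8]), ([263, 164, 18, 27, 214], [274.8, 176.8]), ([159, 167, 27, 44, 663], [174.0, 189.3]), ([221, 185, 19, 30, 329], [231.5, 199.0]), ([80, 193, 32, 47, 821], [94.8, 217.1])]
top [([179, 142, 14, 18, 139], [185.9, 150.8]), ([203, 147, 25, 15, 212], [216.2, 152.3]), ([143, 161, 16, 17, 119], [149.6, 170.0]), ([200, 203, 25, 14, 196], [213.0, 209.6]), ([143, 246, 7, 9, 38], [145.0, 249.2]), ([123, 332, 32, 16, 170], [135.1, 340.0])]
```

View pics/wrist6.png

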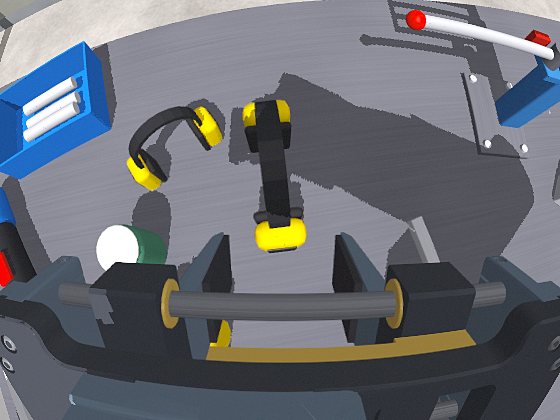

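View pics/side6.png

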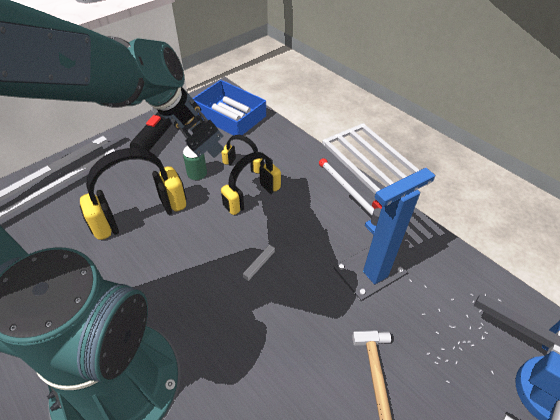

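Run:
```python
from h import *
T=np.load("cw1.npy"); c=viewer.calibration("wrist"); c["camera_from_world"]=T
im=cv2.imread("pics/wrist6.png")
cv2.imwrite("pics/w6z.png",cv2.resize(im[90:265,200:340],None,fx=4,fy=3.4,interpolation=cv2.INTER_CUBIC)[:600])
for z in(.06,.085): print(z,onz("wrist",281,232,z,c).round(4),onz("wrist",266.5,108,z,c).round(4))
p=lambda q:q
# band at top rows
for v in(150,165,180,195): 
    g=im[v].astype(int).sum(1); k=[u for u in range(235,320) if g[u]<140]; print(v,k[0],k[-1],[onz("wrist",u,v,.171,c).round(4).tolist() for u in(k[0],k[-1])])
# top view band edges
t=rgb("pics/top0.png").astype(int)
for v in range(165,200,5): 
    g=t[v].sum(1); print(v,g[198:216].tolist())
```

```text
0.06 [0.5195 0.2379 0.06  ] [0.6884 0.2291 0.06  ]
0.085 [0.5171 0.2383 0.085 ] [0.6753 0.23   0.085 ]
150 250 283 [[0.5893, 0.2553, 0.171], [0.5839, 0.2248, 0.171]]
165 261 285 [[0.5728, 0.2474, 0.171], [0.5691, 0.2255, 0.171]]
180 263 286 [[0.5583, 0.2478, 0.171], [0.5548, 0.2271, 0.171]]
195 265 288 [[0.5442, 0.2482, 0.171], [0.5407, 0.2277, 0.171]]
165 [408, 409, 408, 408, 423, 235, 165, 168, 165, 166, 166, 165, 168, 168, 136, 148, 151, 124]
170 [402, 403, 403, 410, 302, 189, 181, 183, 183, 184, 184, 186, 187, 167, 203, 231, 230, 231]
175 [235, 237, 237, 236, 219, 204, 207, 206, 205, 208, 208, 209, 196, 152, 237, 240, 235, 239]
180 [231, 228, 229, 225, 244, 243, 246, 243, 245, 246, 245, 250, 253, 176, 228, 228, 229, 227]
185 [235, 235, 233, 229, 329, 330, 331, 333, 334, 334, 333, 335, 345, 203, 228, 230, 232, 230]
190 [238, 239, 236, 235, 228, 217, 215, 215, 251, 251, 251, 252, 256, 180, 227, 233, 234, 236]
195 [235, 229, 233, 235, 219, 183, 121, 110, 111, 111, 115, 114, 117, 111, 193, 231, 231, 229]
```

View pics/w6z.png

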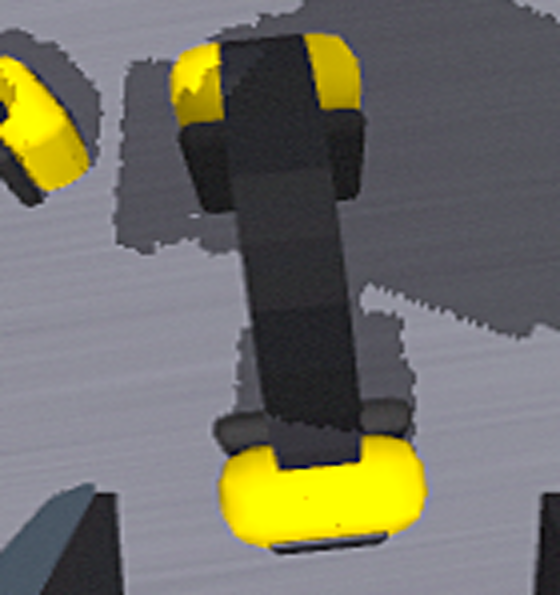

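```bash
python3 -c "
from h import *
need(np.array([.541,.238,.142])+.0188*np.array([.438,-.075,-.896]))"
```

```text
tool delta [-0.0075 -0.0029  0.1602] len 0.16
```

```bash
python3 -m jog '[[-0.004,-0.002,0.03,0,0.06],[-0.004,-0.001,0.04,0,0.06],[0,0,0.04,0,0.06],[0,0,0.03,0,0.06],[0,0,0.02,0,0.06],[0,0,0,0,0.06]]' 20;python3 - <<'E'
from h import *
st();need(np.array([.541,.238,.142])+.0188*np.array([.438,-.075,-.896]))
np.save("cw2.npy",viewer.calibration("wrist")["camera_from_world"])
im=viewer.read_camera("wrist");cv2.imwrite("pics/w7.png",im[:,:,::-1])
im=viewer.read_camera("side");cv2.imwrite("pics/s7.png",cv2.resize(im[80:230,150:350,::-1],None,fx=4,fy=4))
E
```

```text
time_s: 14.75
eef_pos: [0.5482, 0.235, 0.122]
orientation: [-180.0, -26.4, -10.0]
ft_force: [0.1, 0.5, 0.8]
width: 0.659
t 14.75 p [0.5482 0.235  0.122 ] rpy [-179.96  -26.42  -10.03] q [ 28.   14.9 124.9 -41.4  24.5 163.8] F [0.1 0.5 0.8] w 0.659
tool delta [ 0.0021 -0.0018 -0.0025] len 0.004
```

View pics/w7.png

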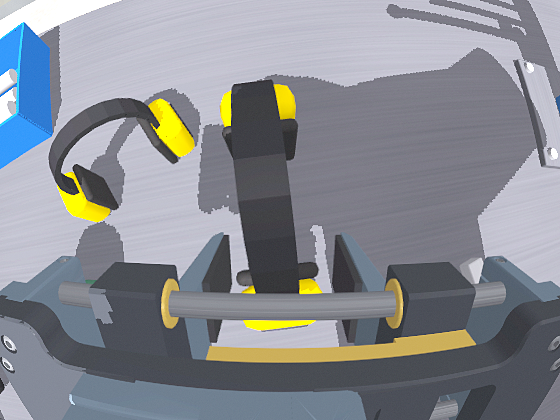

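View pics/s7.png

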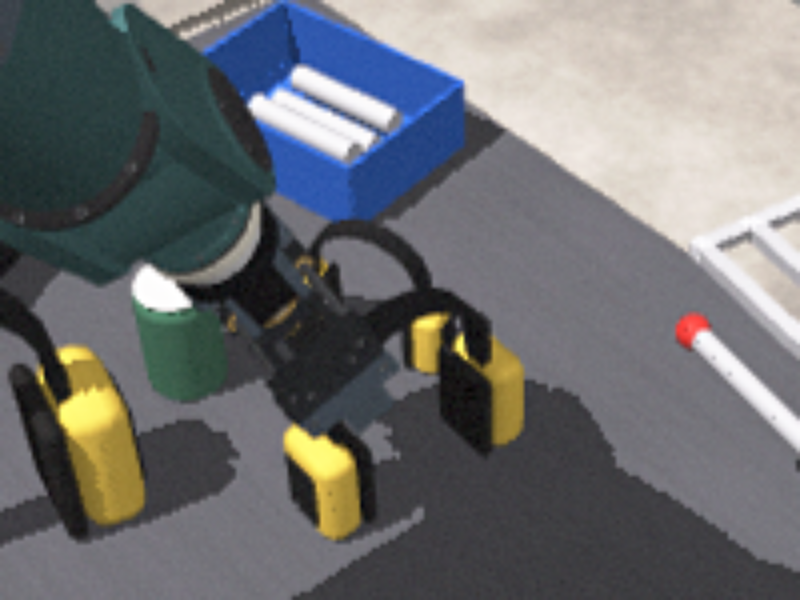

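```bash
python3 -m jog '[[0,0,0,0,0.045],[0,0,0,0,0.035],[0,0,0,0,0.02],[0,0,0,0,0.015],[0,0,0,0,0.01],[0,0,0,0,0.01]]' 12;python3 -m jog '[[0,0,0,0,0.01],[0,0,0,0,0.01],[0,0,0,0,0.01]]' 40;python3 - <<'E'
from h import *
st()
im=viewer.read_camera("wrist");cv2.imwrite("pics/w8.png",im[:,:,::-1])
im=viewer.read_camera("top");cv2.imwrite("pics/t8.png",cv2.resize(im[100:250,110:310,::-1],None,fx=4,fy=4))
E
```

```text
time_s: 15.45
eef_pos: [0.5466, 0.2361, 0.1232]
orientation: [-179.9, -26.5, -10.0]
ft_force: [-3.3, 0.4, 6.4]
width: 0.276
time_s: 15.75
eef_pos: [0.5469, 0.236, 0.1235]
orientation: [-179.9, -26.5, -9.9]
ft_force: [-1.8, -2.2, 9.0]
width: 0.266
t 15.75 p [0.5469 0.236  0.1235] rpy [-179.91  -26.51   -9.94] q [ 28.2  14.7 125.  -41.4  24.5 163.8] F [-1.8 -2.2  9. ] w 0.266
```

View pics/w8.png

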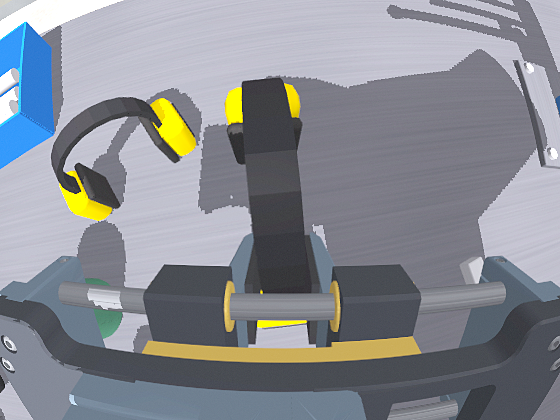

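```bash
python3 -m jog '[[0.007,0,-0.013,0,0.01],[0.009,0,-0.018,0,0.01],[0.018,0,-0.036,0,0.01],[0.018,0,-0.036,0,0.01],[0.018,0,-0.036,0,0.01],[0.018,0,-0.036,0,0.01],[0.007,0,-0.013,0,0.01],[0,0,0,0,0.01]]' 50;python3 - <<'E'
from h import *
st()
for n,(a,b,c,d) in dict(side=(60,240,160,400),top=(100,250,110,310),wrist=(0,420,0,560)).items():
    im=viewer.read_camera(n);cv2.imwrite(f"pics/{n}9.png",im[:,:,::-1])
    cv2.imwrite(f"pics/{n}9z.png",cv2.resize(im[a:b,c:d,::-1],None,fx=1 if n=="wrist" else 3.3,fy=1 if n=="wrist" else 3.3))
E
```

```text
time_s: 16.65
eef_pos: [0.5482, 0.2355, 0.3349]
orientation: [-179.8, -26.6, -10.1]
ft_force: [-0.8, 0.6, -4.5]
width: 0.26
t 16.65 p [0.5482 0.2355 0.3349] rpy [-179.76  -26.57  -10.05] q [ 28.1  -3.2 118.2 -22.4  45.6 141.1] F [-0.8  0.6 -4.5] w 0.26
```

View pics/wrist9z.png

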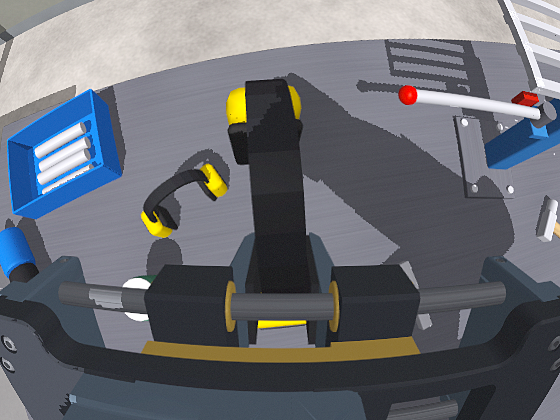

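View pics/side9z.png

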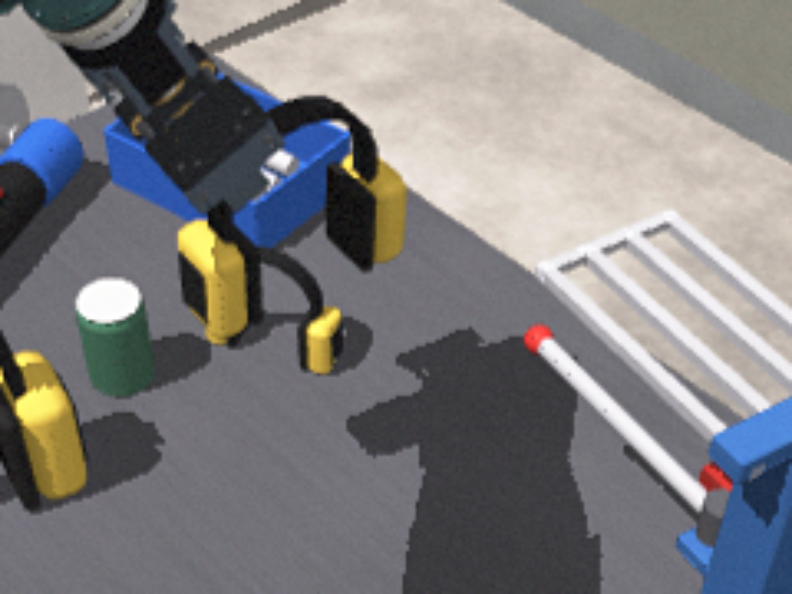

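View pics/top9z.png

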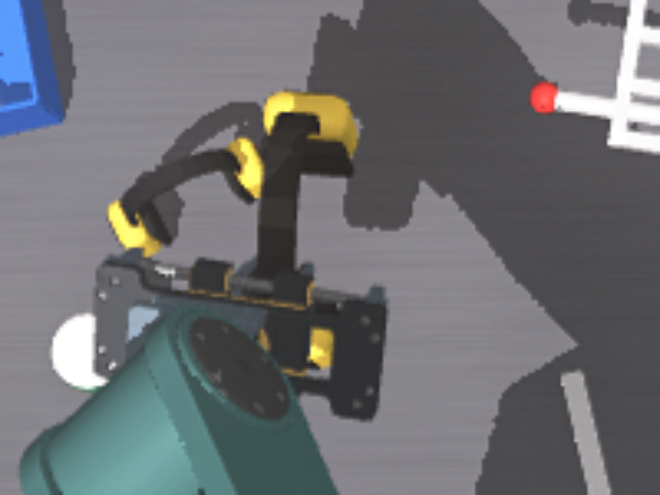

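Run:
```python
from h import *
c=viewer.calibration("wrist")
s=readout.state(); M=Rot.from_euler('xyz',s['orientation'],degrees=True).as_matrix()
im=rgb("pics/wrist9.png"); print([b for b in blobs(im,"yellow") if b[0][1]<150])
g=im.astype(int).sum(2)
for v in(140,155,170,185,200,215): print(v,[u for u in range(235,320) if g[v,u]<150][::100] ,min(u for u in range(240,320) if g[v,u]<170),max(u for u in range(240,320) if g[v,u]<170))
cam=-c["camera_from_world"][:3,:3].T@c["camera_from_world"][:3,3]
print("cam in tool",(M.T@(cam-s['eef_pos'])).round(4))
def show(n,u,v,z): 
    p=onz(n,u,v,z,c if n=="wrist" else None); print(n,u,v,p.round(4),"tool",(M.T@(p-s['eef_pos'])).round(4))
show("wrist",264.5,100,.296)
for v,a,b in((170,250,303),(185,250,304)): show("wrist",(a+b)/2,v,.382)
for n in("side","top"):
  print(n,[b for b in blobs(rgb(f"pics/{n}9.png"),"yellow")])
```

```text
[([288, 86, 13, 33, 237], [295.0, 101.5]), ([226, 88, 21, 37, 636], [236.2, 106.5])]
140 [235] 240 299
155 [235] 240 299
170 [250] 250 301
185 [251] 251 302
200 [252] 252 303
215 [254] 254 304
cam in tool [ 0.0826  0.0016 -0.1701]
wrist 264.5 100 [0.6687 0.2252 0.296 ] tool [ 0.0939 -0.0116  0.085 ]
wrist 276.5 170 [0.5857 0.2286 0.382 ] tool [ 0.0581 -0.0007 -0.0286]
wrist 277.0 185 [0.5789 0.2296 0.382 ] tool [ 0.052  -0.0004 -0.0316]
side [([263, 107, 20, 32, 283], [275.9, 122.4]), ([214, 127, 21, 37, 473], [225.6, 144.3]), ([252, 153, 11, 20, 145], [257.2, 162.7]), ([159, 167, 27, 44, 663], [173.9, 189.3]), ([80, 193, 32, 47, 820], [94.8, 217.1])]
top [([190, 128, 28, 19, 267], [205.1, 134.6]), ([179, 142, 11, 18, 116], [184.9, 149.7]), ([143, 161, 16, 17, 108], [149.5, 169.5]), ([203, 199, 8, 12, 70], [207.0, 204.7]), ([123, 326, 32, 22, 264], [139.8, 337.5])]
```

```bash
python3 -m jog '[[-0.018,0,0.036,2,0.01],[-0.018,0,0.036,2,0.01],[-0.018,0,0.036,0,0.01],[-0.018,0,0.036,0,0.01],[-0.012,0,0.024,0,0.01],[-0.005,0,0.010,0,0.01],[-0.002,0,0.004,0,0.01],[0,0,0,0,0.01]]'
python3 -c "
from h import *
st()"
```

```text
time_s: 17.6
eef_pos: [0.5473, 0.2397, 0.1283]
orientation: [-178.0, -26.2, -14.4]
ft_force: [-0.3, 0.0, -2.3]
width: 0.258
t 17.6 p [0.5473 0.2397 0.1283] rpy [-178.    -26.25  -14.4 ] q [ 28.5  14.3 124.6 -40.1  25.3 166.7] F [-0.3  0.  -2.3] w 0.258
```

```bash
python3 -m jog '[[-0.001,0,0.002,0,0.01],[0,0,0,0,0.04],[0,0,0,0,0.045],[0,0,0,0,0.045],[0,0,0,-2,0.045],[0,0,0,-2,0.045],[0,0,0,0,0.045],[0,0,0,0,0.045]]' 12
python3 - <<'E'
from h import *
st()
c=viewer.calibration("wrist")
s=readout.state(); M=Rot.from_euler('xyz',s['orientation'],degrees=True).as_matrix()
im=viewer.read_camera("wrist");cv2.imwrite("pics/w10.png",im[:,:,::-1]);print([b for b in blobs(im,"yellow") if b[0][1]<150])
E
```

```text
time_s: 18.4
eef_pos: [0.5484, 0.2403, 0.1281]
orientation: [-179.8, -26.5, -10.1]
ft_force: [0.5, 0.2, -0.4]
width: 0.493
t 18.4 p [0.5484 0.2403 0.1281] rpy [-179.82  -26.48  -10.07] q [ 28.5  14.4 124.5 -40.5  25.1 163.2] F [ 0.5  0.2 -0.4] w 0.493
[([282, 90, 23, 37, 721], [292.6, 108.5]), ([231, 93, 11, 34, 179], [235.2, 108.2]), ([156, 101, 45, 57, 1343], [178.5, 130.0])]
```

View pics/w10.png

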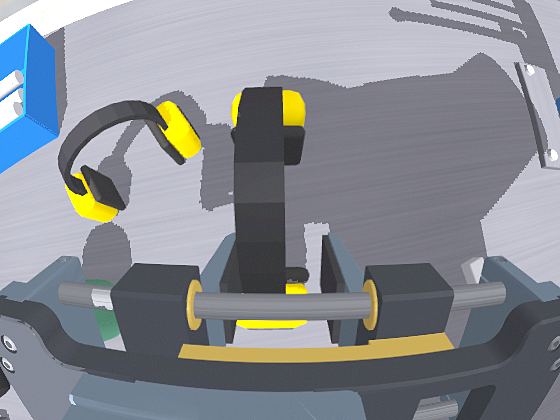

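```bash
python3 -m jog '[[0,-0.005,0.003,0,0.045],[0,-0.005,0,0,0.045],[0,0,0,0,0.03],[0,0,0,0,0.015],[0,0,0,0,0.01],[0,0,0,0,0.01]]' 12;python3 -m jog '[[0,0,0,0,0.01],[0,0,0,0,0.01]]' 50; python3 -m jog '[[0.007,0,-0.013,0,0.01],[0.009,0,-0.018,0,0.01],[0.018,0,-0.036,0,0.01],[0.018,0,-0.036,0,0.01],[0.018,0,-0.036,0,0.01],[0.018,0,-0.036,0,0.01],[0.007,0,-0.013,0,0.01],[0,0,0,0,0.01]]' 50
python3 - <<'E'
from h import *
st()
for n in("wrist","side","top"):
    im=viewer.read_camera(n);cv2.imwrite(f"pics/{n}11.png",im[:,:,::-1]);print(n,blobs(im,"yellow"))
    if n!="wrist":cv2.imwrite(f"pics/{n}11z.png",cv2.resize(im[80:240,160:400,::-1],None,fx=3.3,fy=3.3))
E
```

```text
time_s: 19.05
eef_pos: [0.5513, 0.2497, 0.1252]
orientation: [-179.9, -26.5, -10.0]
ft_force: [-0.5, -0.6, 0.6]
width: 0.261
time_s: 19.25
eef_pos: [0.5513, 0.2498, 0.1252]
orientation: [-179.9, -26.5, -10.0]
ft_force: [-0.5, -0.4, 0.6]
width: 0.259
time_s: 20.05
eef_pos: [0.5531, 0.2495, 0.3373]
orientation: [-179.7, -26.6, -10.1]
ft_force: [0.7, -0.4, -3.1]
width: 0.259
t 20.05 p [0.5531 0.2495 0.3373] rpy [-179.75  -26.58  -10.06] q [ 29.2  -2.1 116.9 -22.8  46.2 142.3] F [ 0.7 -0.4 -3.1] w 0.259
wrist [([243, 91, 17, 37, 467], [250.7, 108.8]), ([301, 90, 17, 37, 453], [309.2, 108.1]), ([211, 168, 27, 33, 462], [224.7, 184.3]), ([152, 214, 31, 27, 384], [166.3, 229.6]), ([225, 281, 11, 51, 319], [229.2, 306.3]), ([329, 281, 10, 51, 319], [334.3, 306.2]), ([257, 320, 50, 11, 524], [281.7, 325.2]), ([141, 336, 279, 27, 4167], [288.8, 351.2])]
side [([263, 108, 19, 32, 304], [275.3, 124.0]), ([211, 126, 21, 38, 467], [222.7, 143.2]), ([252, 153, 11, 20, 146], [257.1, 162.7]), ([159, 167, 27, 44, 665], [174.0, 189.2]), ([80, 193, 32, 47, 820], [94.9, 217.1])]
top [([190, 128, 29, 21, 290], [206.4, 135.9]), ([179, 142, 8, 14, 70], [183.3, 147.5]), ([143, 161, 16, 17, 121], [149.6, 170.0]), ([195, 197, 9, 15, 81], [200.1, 204.0]), ([123, 332, 26, 16, 150], [133.2, 339.2])]
```

View pics/wrist11.png

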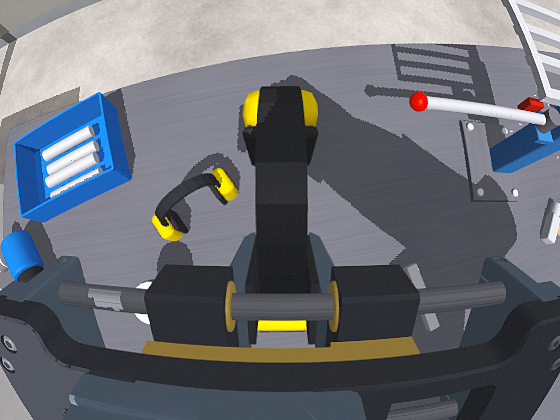

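View pics/side11z.png

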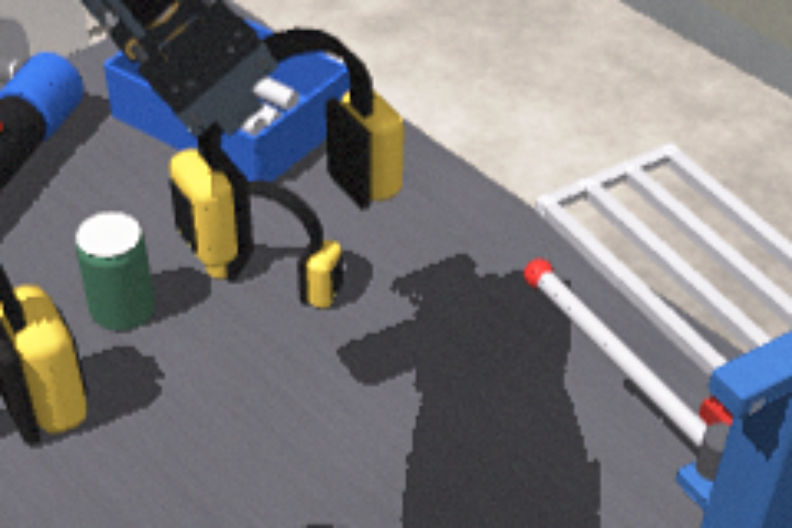

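View pics/top11z.png

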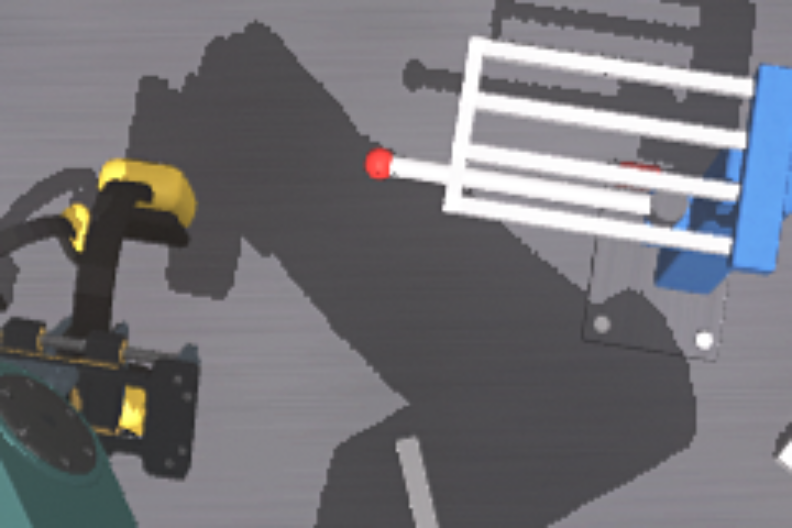

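Run:
```python
from h import *
c=viewer.calibration("wrist"); s=readout.state(); M=Rot.from_euler('xyz',s['orientation'],degrees=True).as_matrix()
print("state",s['eef_pos'])
im=rgb("pics/wrist11.png").astype(int).sum(2)
col=im[:,270:292].mean(1); print([(v,round(col[v])) for v in range(85,262,2)])
t=rgb("pics/top0.png").astype(int).sum(2); print([(v,round(t[v,204:210].mean())) for v in range(150,205)])
rx=np.array([.985,-.174,0]); zt=s['eef_pos'][2]+.0458
for v in(100,163,165,203,205,240):
    p=onz("wrist",281,v,zt,c); print(v,(p-s['eef_pos'])@rx, p.round(4))
```

```text
state [0.55159878 0.24866031 0.33298685]
[(85, 247), (87, 95), (89, 113), (91, 114), (93, 115), (95, 118), (97, 115), (99, 117), (101, 113), (103, 122), (105, 120), (107, 111), (109, 118), (111, 109), (113, 110), (115, 108), (117, 111), (119, 109), (121, 112), (123, 110), (125, 110), (127, 113), (129, 109), (131, 109), (133, 110), (135, 112), (137, 110), (139, 112), (141, 111), (143, 112), (145, 113), (147, 113), (149, 111), (151, 109), (153, 112), (155, 111), (157, 109), (159, 111), (161, 112), (163, 145), (165, 142), (167, 142), (169, 142), (171, 140), (173, 144), (175, 145), (177, 146), (179, 144), (181, 146), (183, 145), (185, 146), (187, 150), (189, 147), (191, 148), (193, 150), (195, 149), (197, 150), (199, 151), (201, 149), (203, 139), (205, 114), (207, 116), (209, 113), (211, 115), (213, 115), (215, 114), (217, 112), (219, 114), (221, 113), (223, 112), (225, 112), (227, 111), (229, 112), (231, 110), (233, 113), (235, 112), (237, 110), (239, 107), (241, 108), (243, 108), (245, 101), (247, 97), (249, 100), (251, 97), (253, 100), (255, 97), (257, 100), (259, 94), (261, 96)]
[(15
[... 241 characters left out ...]
, 184), (171, 185), (172, 185), (173, 184), (174, 185), (175, 207), (176, 248), (177, 246), (178, 245), (179, 244), (180, 246), (181, 244), (182, 254), (183, 318), (184, 336), (185, 333), (186, 333), (187, 332), (188, 334), (189, 327), (190, 239), (191, 185), (192, 192), (193, 190), (194, 174), (195, 114), (196, 117), (197, 114), (198, 113), (199, 114), (200, 114), (201, 110), (202, 107), (203, 112), (204, 135)]
100 0.07752483011471081 [0.6277 0.234  0.3788]
163 0.04447143369830862 [0.5952 0.2397 0.3788]
165 0.04350204042342662 [0.5942 0.2399 0.3788]
203 0.025688208758043823 [0.5767 0.2429 0.3788]
205 0.024776556644836016 [0.5758 0.2431 0.3788]
240 0.009086874065536947 [0.5603 0.2458 0.3788]
```

Run:
```python
from h import *
im=rgb("pics/top11.png"); b=[x for x in blobs(im,"red") if 250<x[1][0]<300]; print(b)
s=[x for x in blobs(rgb("pics/side11.png"),"red") if 300<x[1][0]<340]; print(s)
p,e=tri([("top",*b[0][1]),("side",*s[0][1])]); print("ball",p,e,onz("top",*b[0][1],.207),onz("side",*s[0][1],.207))
g=im.astype(int).sum(2)
for u in(283,286,289,345,348,351):
    k=[v for v in range(122,150) if g[v,u]>560]; print(u,k)
cv2.imwrite("pics/t11a.png",cv2.resize(im[110:170,260:380,::-1],None,fx=6.5,fy=8,interpolation=cv2.INTER_CUBIC))
```

```text
[([271, 125, 8, 9, 59], [274.3, 129.1])]
[([319, 159, 8, 8, 40], [322.0, 161.8])]
ball [0.70348674 0.05982419 0.20680548] [np.float64(0.00030753071107097416), np.float64(0.00030753071107094527)] [0.70367947 0.05962206 0.207     ] [0.70304954 0.05984921 0.207     ]
283 [128, 129, 130, 131, 132, 133]
286 [129, 130, 131, 132, 133]
289 [129, 130, 131, 132, 133, 134]
345 [130, 131, 132, 133, 134, 138, 139, 140, 141, 142, 146, 147, 148, 149]
348 [131, 132, 133, 134, 135, 138, 139, 140, 141, 142, 143, 147, 148, 149]
351 [131, 132, 133, 134, 135, 139, 140, 141, 142, 143, 147, 148, 149]
```

View pics/t11a.png

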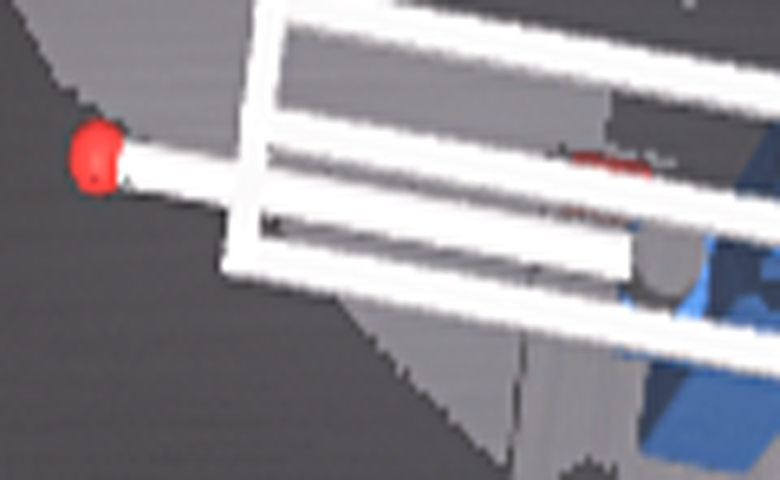

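Run:
```python
from h import *
a=onz("top",286,131.2,.21);b=onz("top",348,140.6,.21);d=a-b;print(a,b,np.degrees(np.arctan2(d[1],d[0])))
ball=np.array([.7035,.0597]); d=(ball-b[:2]);print(np.degrees(np.arctan2(d[1],d[0])))
print(onz("top",362.8,142.1,.22))
st()
```

```text
[0.6969886  0.03012165 0.21      ] [ 0.67010817 -0.12530625  0.21      ] 80.18805701194425
79.76882052819488
[ 0.66337646 -0.16076229  0.22      ]
t 20.2 p [0.5516 0.2487 0.333 ] rpy [179.99 -26.29  -9.95] q [ 29.2  -1.9 117.1 -22.8  46.2 142.4] F [-1.  -0.2 -3.3] w 0.259
```

```bash
python3 -c "
from h import *
need([.673,.1443,.300])"
```

```text
tool delta [0.1088 0.0818 0.0905] len 0.163
```

```bash
python3 -m jog '[[0.018,0.014,0.015,0,0.01],[0.027,0.020,0.023,0,0.01],[0.027,0.020,0.023,0,0.01],[0.024,0.018,0.020,0,0.01],[0.013,0.010,0.010,0,0.01],[0,0,0,0,0.01]]'; python3 -c "
from h import *
st();need([.673,.1443,.188])"
```

```text
time_s: 20.8
eef_pos: [0.6746, 0.1426, 0.2989]
orientation: [180.0, -26.2, -10.1]
ft_force: [-0.2, 0.0, -3.1]
width: 0.259
t 20.8 p [0.6746 0.1426 0.2989] rpy [180.   -26.21 -10.07] q [ 14.    7.3 111.2 -16.8  38.5 125.2] F [-0.2  0.  -3.1] w 0.259
tool delta [-0.0507 -0.0014  0.0987] len 0.111
```

```bash
python3 -m jog '[[-0.009,0,0.018,0,0.01],[-0.016,0,0.031,0,0.01],[-0.015,0,0.029,0,0.01],[-0.008,-0.001,0.015,0,0.01],[-0.002,0,0.005,0,0.01],[0,0,0,0,0.01]]'
python3 - <<'E'
from h import *
st();need([.673,.1443,.188])
for n in("wrist","side"):
    im=viewer.read_camera(n);cv2.imwrite(f"pics/{n}12.png",im[:,:,::-1])
    if n!="wrist":cv2.imwrite(f"pics/{n}12z.png",cv2.resize(im[80:240,200:400,::-1],None,fx=3.7,fy=3.7))
c=viewer.calibration("wrist"); s=readout.state()
g=rgb("pics/wrist12.png").astype(int).sum(2); col=g[:,270:292].mean(1); print([(v,round(col[v])) for v in range(90,262,2)])
E
```

```text
time_s: 21.4
eef_pos: [0.6734, 0.1463, 0.1922]
orientation: [-179.9, -26.4, -10.0]
ft_force: [-0.2, 0.3, -2.3]
width: 0.259
t 21.4 p [0.6734 0.1463 0.1922] rpy [-179.9   -26.4    -9.96] q [ 14.4  14.9 114.8 -22.9  27.8 132.5] F [-0.2  0.3 -2.3] w 0.259
tool delta [-0.0019  0.0021  0.0038] len 0.005
[(90, 138), (92, 134), (94, 135), (96, 135), (98, 132), (100, 133), (102, 148), (104, 150), (106, 143), (108, 144), (110, 135), (112, 128), (114, 130), (116, 122), (118, 112), (120, 115), (122, 115), (124, 113), (126, 110), (128, 111), (130, 113), (132, 113), (134, 111), (136, 110), (138, 114), (140, 115), (142, 112), (144, 111), (146, 109), (148, 112), (150, 114), (152, 113), (154, 111), (156, 113), (158, 112), (160, 110), (162, 131), (164, 143), (166, 141), (168, 143), (170, 145), (172, 143), (174, 146), (176, 146), (178, 147), (180, 146), (182, 147), (184, 147), (186, 150), (188, 150), (190, 148), (192, 150), (194, 152), (196, 151), (198, 150), (200, 153), (202, 157), (204, 120), (206, 116), (208, 119), (210, 111), (212, 116), (214, 114), (216, 115), (218, 116), (220, 115), (222, 114), (224, 114), (226, 116), (228, 111), (230, 113), (232, 110), (234, 111), (236, 111), (238, 112), (240, 109), (242, 110), (244, 100), (246, 102), (248, 98), (250, 100), (252, 102), (254, 95), (256, 98), (258, 100), (260, 100)]
```

View pics/wrist12.png

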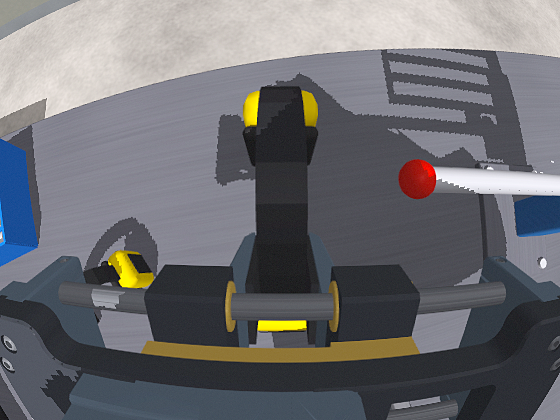

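View pics/side12z.png

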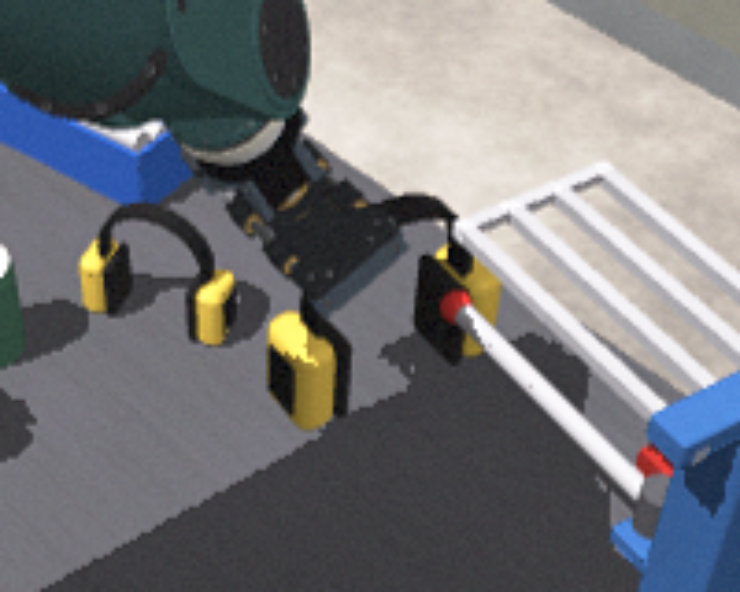

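Run:
```python
from h import *
c=viewer.calibration("wrist"); s=readout.state(); rx=np.array([.985,-.1736,0]);ry=np.array([.1736,.985,0])
im=rgb("pics/wrist12.png"); b=[x for x in blobs(im,"red")]; print(b)
p=onz("wrist",*b[0][1],.205,c); print(p,(p-s['eef_pos'])@rx,(p-s['eef_pos'])@ry)
q=onz("wrist",281,162,s['eef_pos'][2]+.0458,c); print(q,(q-s['eef_pos'])@rx,(q-s['eef_pos'])@ry)
st()
```

```text
[([399, 159, 37, 40, 1185], [417.1, 178.7])]
[0.70659495 0.05630839 0.205     ] 0.04745155381991127 -0.08318079972154367
[0.7182045  0.13727976 0.23989593] 0.04483032502173248 -0.0014085846849843005
t 21.5 p [0.6743 0.1464 0.1941] rpy [-179.82  -26.55  -10.  ] q [ 14.4  14.8 114.8 -22.9  27.8 132.5] F [-0.4  0.1 -1.9] w 0.259
```

```bash
python3 -m jog '[[-0.0005,0.01,0.0043,0,0.01],[0,0.02,0,0,0.01],[0,0.02,0,0,0.01],[0,0.015,0,0,0.01],[0,0.01,0,0,0.01],[0,0.005,0,0,0.01],[0,0,0,0,0.01]]'
python3 - <<'E'
from h import *
st()
for n in("wrist","side"):
    im=viewer.read_camera(n);cv2.imwrite(f"pics/{n}13.png",im[:,:,::-1])
    if n!="wrist":cv2.imwrite(f"pics/{n}13z.png",cv2.resize(im[80:240,200:400,::-1],None,fx=3.7,fy=3.7))
E
```

```text
time_s: 22.2
eef_pos: [0.6613, 0.0665, 0.1888]
orientation: [-179.9, -26.5, -10.0]
ft_force: [-0.0, 0.0, -2.5]
width: 0.256
t 22.2 p [0.6613 0.0665 0.1888] rpy [-179.86  -26.48  -10.04] q [  6.6  12.6 118.3 -17.6  24.6 121.1] F [-0.   0.  -2.5] w 0.256
```

View pics/wrist13.png

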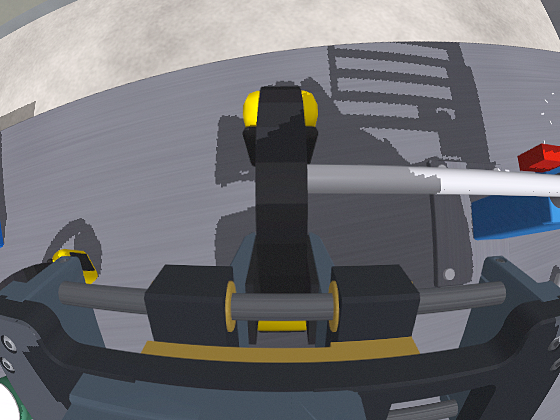

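View pics/side13z.png

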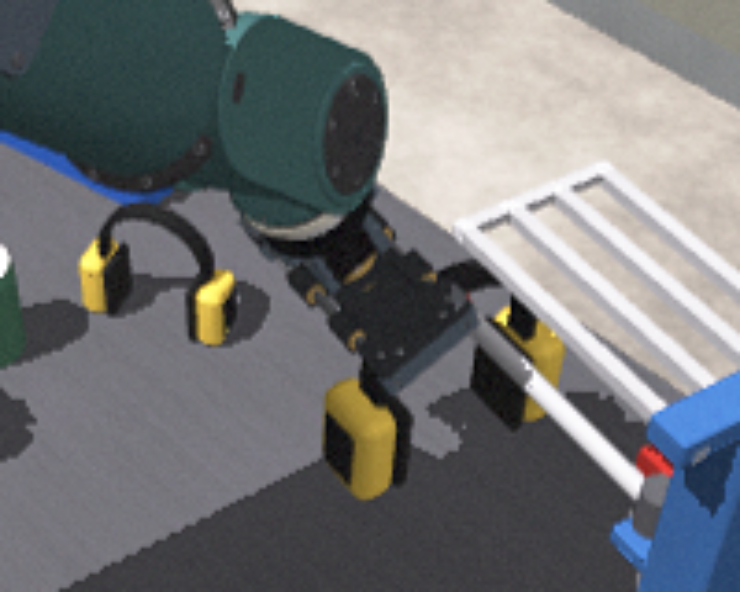

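```bash
python3 -m jog '[[0,0.01,0,0,0.01],[0,0.015,0,0,0.01],[0,0.015,0,0,0.01],[0,0.012,0,0,0.01],[0,0.008,0,0,0.01],[0,0,0,0,0.01]]'
python3 - <<'E'
from h import *
st()
for n in("side","top"):
    im=viewer.read_camera(n);cv2.imwrite(f"pics/{n}14z.png",cv2.resize(im[80:240,200:400,::-1],None,fx=3.7,fy=3.7))
E
```

```text
time_s: 22.9
eef_pos: [0.6507, 0.0072, 0.1883]
orientation: [-179.9, -26.4, -10.0]
ft_force: [-1.0, 0.5, -3.2]
width: 0.258
t 22.9 p [0.6507 0.0072 0.1883] rpy [-179.87  -26.45  -10.03] q [  0.4  11.1 120.1 -11.6  23.1 110.1] F [-1.   0.5 -3.2] w 0.258
```

View pics/side14z.png

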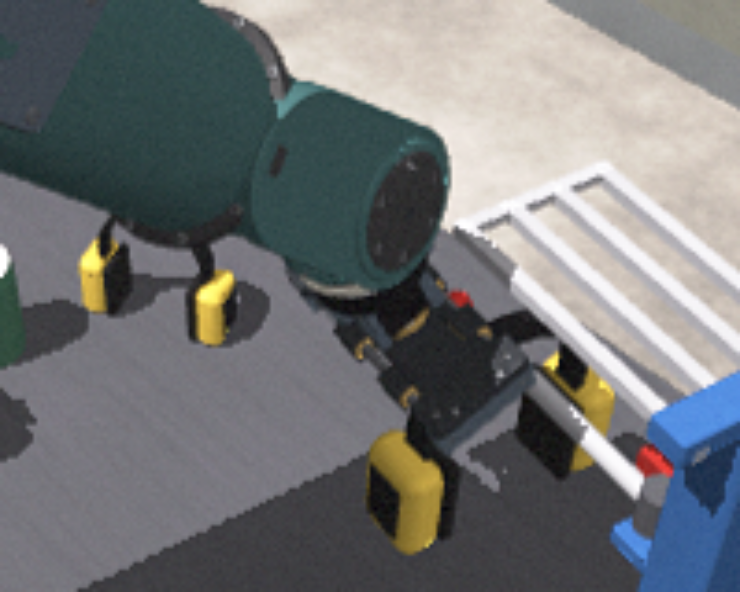

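View pics/top14z.png

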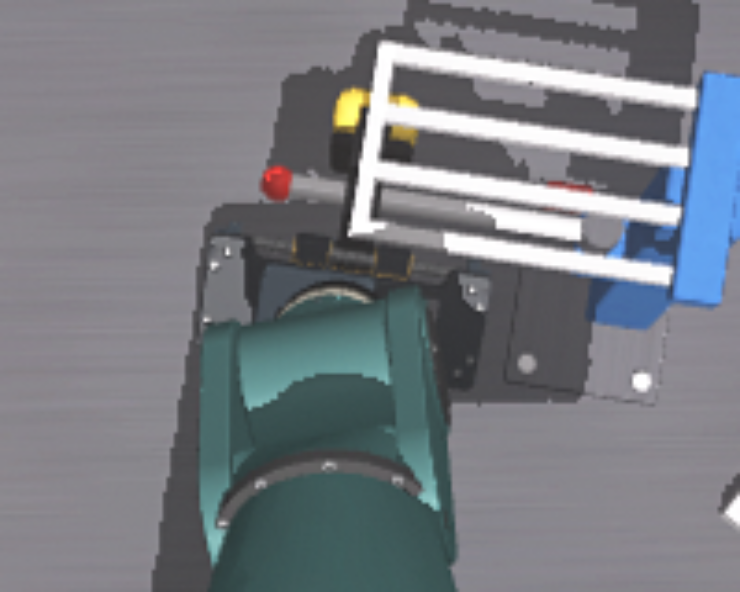

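```bash
python3 -m jog '[[0,0.01,0,0,0.01],[0,0.013,0,0,0.01],[0,0.013,0,0,0.01],[0,0.008,0,0,0.01],[0,0,0,0,0.01]]'
python3 - <<'E'
from h import *
st()
cw=viewer.calibration("wrist"); s=readout.state()
im=viewer.read_camera("wrist");cv2.imwrite("pics/w15.png",im[:,:,::-1])
im=viewer.read_camera("side");cv2.imwrite(f"pics/s15z.png",cv2.resize(im[80:240,200:400,::-1],None,fx=3.7,fy=3.7))
E
```

```text
time_s: 23.5
eef_pos: [0.6433, -0.0357, 0.1883]
orientation: [-179.9, -26.5, -10.0]
ft_force: [0.2, 0.5, -3.2]
width: 0.255
t 23.5 p [ 0.6433 -0.0357  0.1883] rpy [-179.87  -26.46  -10.02] q [ -4.2  10.4 121.   -6.5  22.3 101.2] F [ 0.2  0.5 -3.2] w 0.255
```

View pics/w15.png

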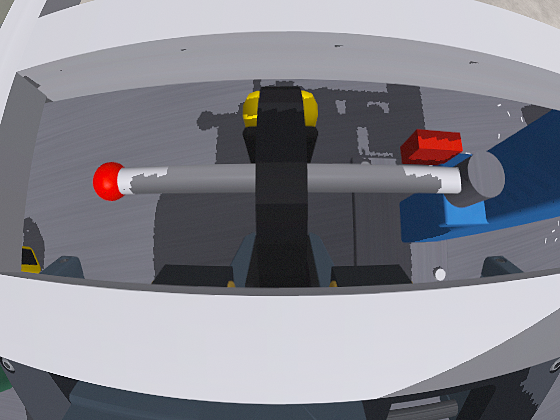

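View pics/s15z.png

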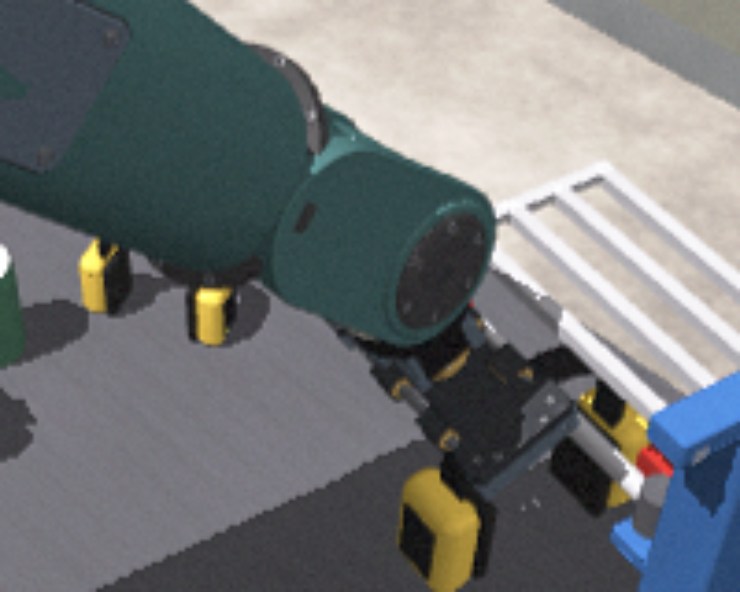

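Run:
```python
from h import *
c=viewer.calibration("wrist"); s=readout.state(); rx=np.array([.985,-.1736,0])
g=rgb("pics/w15.png").astype(int).sum(2)
for u in(215,235,245,315,325,345):
    print(u,g[158:202:2,u].tolist())
for u,v in((240,180),(320,180),(240,178),(281,179)):
    p=onz("wrist",u,v,.205,c); print(u,v,(p-s['eef_pos'])@rx)
col=g[:,270:292].mean(1); print([(v,round(col[v])) for v in range(150,215,1)])
```

```text
215 [352, 360, 239, 344, 390, 406, 411, 409, 406, 409, 417, 390, 365, 350, 329, 303, 283, 254, 207, 204, 199, 208]
235 [217, 208, 200, 390, 393, 405, 408, 408, 412, 420, 413, 384, 369, 350, 326, 304, 277, 248, 202, 207, 201, 204]
245 [212, 206, 204, 392, 397, 405, 409, 408, 405, 425, 415, 382, 364, 345, 323, 302, 285, 240, 196, 198, 211, 217]
315 [197, 204, 202, 394, 397, 404, 409, 412, 414, 431, 411, 383, 366, 341, 321, 295, 285, 231, 203, 205, 207, 210]
325 [211, 206, 194, 395, 400, 402, 410, 405, 413, 428, 410, 382, 362, 343, 327, 299, 280, 232, 208, 204, 210, 205]
345 [199, 204, 191, 376, 399, 411, 408, 416, 407, 422, 405, 386, 371, 340, 327, 295, 282, 235, 210, 205, 196, 196]
240 180 0.044059361102855306
320 180 0.04406099611431893
240 178 0.045203177226501134
281 179 0.04454258368097302
[(150, 90), (151, 90), (152, 90), (153, 91), (154, 92), (155, 89), (156, 91), (157, 89), (158, 91), (159, 91), (160, 89), (161, 91), (162, 108), (163, 118), (164, 115), (165, 118), (166, 115), (167, 113), (168, 116), (169, 120), (170, 117), (171, 117), (172, 118), (173, 117), (174, 118), (175, 120), (176, 122), (177, 117), (178, 120), (179, 124), (180, 121), (181, 122), (182, 120), (183, 119), (184, 120), (185, 119), (186, 122), (187, 121), (188, 122), (189, 122), (190, 124), (191, 123), (192, 123), (193, 122), (194, 123), (195, 126), (196, 123), (197, 124), (198, 122), (199, 126), (200, 126), (201, 125), (202, 126), (203, 115), (204, 96), (205, 94), (206, 92), (207, 98), (208, 92), (209, 91), (210, 94), (211, 93), (212, 91), (213, 95), (214, 93)]
```

```bash
python3 -m jog '[[-0.0013,0,0.0027,0,0.01],[-0.0013,0,0.0027,0,0.01],[-0.0009,0,0.0018,0,0.01],[0,0,0,0,0.01]]';python3 -m jog '[[-0.0009,0,0.0018,0,0.01],[0,0,0,0,0.01]]';python3 -m jog '[[-0.0005,0,0.0009,0,0.01],[0,0,0,0,0.01]]'; python3 -c "
from h import *
st()"
```

```text
time_s: 24.0
eef_pos: [0.6431, -0.0352, 0.1797]
orientation: [-179.9, -26.4, -10.0]
ft_force: [1.2, 0.5, -4.3]
width: 0.257
time_s: 24.2
eef_pos: [0.6433, -0.0354, 0.178]
orientation: [-179.9, -26.4, -10.0]
ft_force: [1.0, 1.0, -3.4]
width: 0.26
time_s: 24.4
eef_pos: [0.6433, -0.0354, 0.1771]
orientation: [-179.9, -26.4, -10.0]
ft_force: [0.1, 0.2, -2.9]
width: 0.257
t 24.4 p [ 0.6433 -0.0354  0.1771] rpy [-179.87  -26.45   -9.99] q [ -4.2  11.5 121.3  -6.8  21.1 101.6] F [ 0.1  0.2 -2.9] w 0.257
```

```bash
python3 -m jog '[[-0.0005,0,0.0009,0,0.01],[0,0,0,0,0.01]]';python3 -m jog '[[-0.0005,0,0.0009,0,0.01],[0,0,0,0,0.01]]';python3 -m jog '[[-0.0005,0,0.0009,0,0.01],[0,0,0,0,0.01]]'
```

```text
time_s: 24.6
eef_pos: [0.6432, -0.0354, 0.1761]
orientation: [-179.9, -26.4, -10.0]
ft_force: [-0.4, 0.0, -3.2]
width: 0.262
time_s: 24.8
eef_pos: [0.6432, -0.0354, 0.175]
orientation: [-179.9, -26.4, -10.0]
ft_force: [0.8, 0.3, -3.1]
width: 0.259
time_s: 25.0
eef_pos: [0.6435, -0.0354, 0.1745]
orientation: [-179.9, -26.5, -10.0]
ft_force: [-0.8, 0.1, 1.0]
width: 0.256
```

```bash
python3 -m jog '[[0,0,0,0,0.028],[0,0,0,0,0.032],[0,0,0,0,0.04],[0,0,0,0,0.05],[0,0,0,0,0.05],[0,0,0,0,0.05],[0,0,0,0,0.05]]'
python3 - <<'E'
from h import *
st()
im=viewer.read_camera("wrist");cv2.imwrite("pics/w16.png",im[:,:,::-1])
im=viewer.read_camera("side");cv2.imwrite(f"pics/s16z.png",cv2.resize(im[80:240,200:400,::-1],None,fx=3.7,fy=3.7))
E
```

```text
time_s: 25.7
eef_pos: [0.6431, -0.0354, 0.1741]
orientation: [-179.9, -26.5, -10.0]
ft_force: [-0.9, 0.8, 0.8]
width: 0.549
t 25.7 p [ 0.6431 -0.0354  0.1741] rpy [-179.87  -26.45   -9.99] q [ -4.2  11.7 121.3  -6.9  20.7 101.7] F [-0.9  0.8  0.8] w 0.549
```

View pics/w16.png

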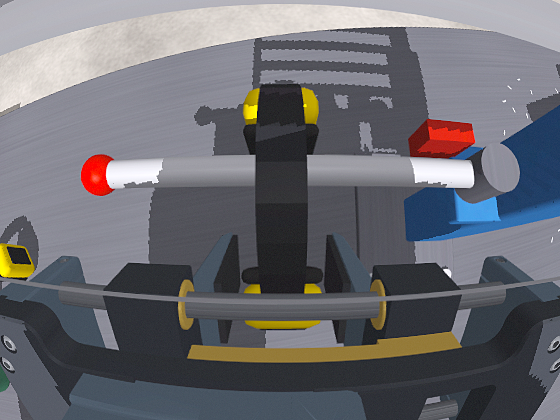

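View pics/s16z.png

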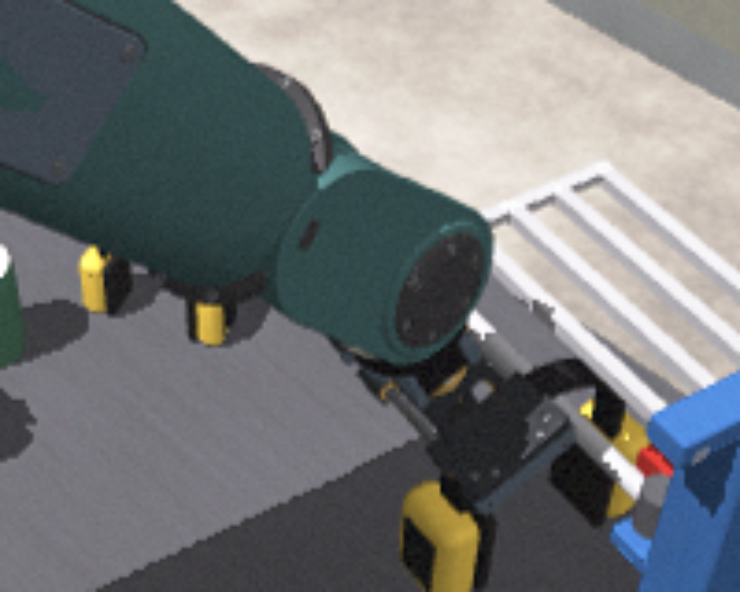

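```bash
python3 -m jog '[[0,0,-0.01,0,0.05],[0,0,-0.02,0,0.05],[0,0,-0.03,0,0.05],[0,0,-0.04,0,0.05],[-0.015,0,-0.04,0,0.05],[-0.03,0,-0.03,0,0.05],[-0.03,0,-0.03,0,0.05],[0,0,0,0,0.05]]';python3 - <<'E'
from h import *
st()
for n in("wrist","side","top"):
    im=viewer.read_camera(n);cv2.imwrite(f"pics/{n}17.png",im[:,:,::-1])
    if n!="wrist":cv2.imwrite(f"pics/{n}17z.png",cv2.resize(im[80:240,200:400,::-1],None,fx=3.7,fy=3.7))
E
```

```text
time_s: 26.6
eef_pos: [0.4864, -0.0081, 0.3223]
orientation: [-179.8, -26.7, -10.0]
ft_force: [0.6, 0.0, -0.2]
width: 0.549
t 26.6 p [ 0.4864 -0.0081  0.3223] rpy [-179.82  -26.69   -9.98] q [ -1.8 -18.  131.6  -5.5  40.1 101.5] F [ 0.6  0.  -0.2] w 0.549
```

View pics/wrist17.png

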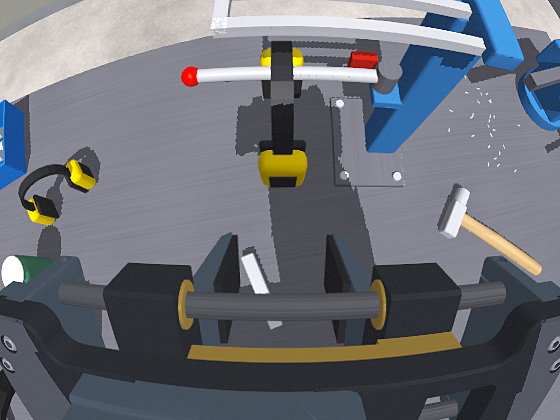

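View pics/side17z.png

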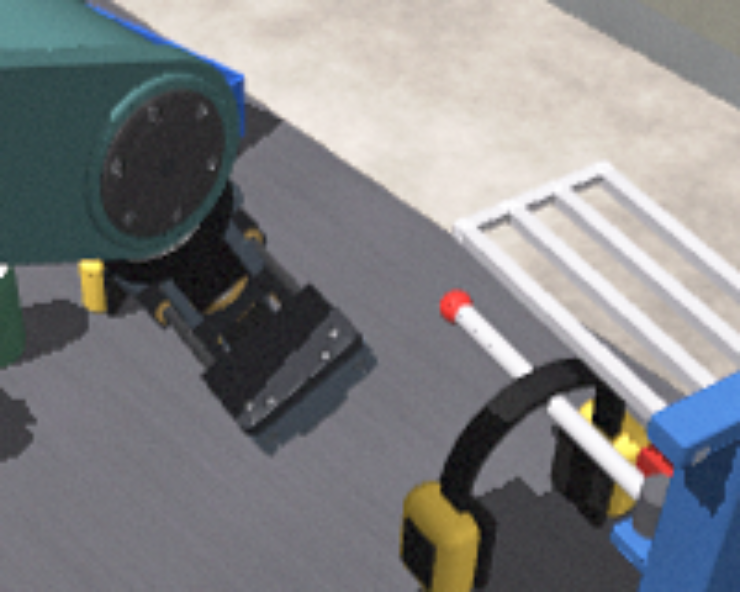

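View pics/top17z.png

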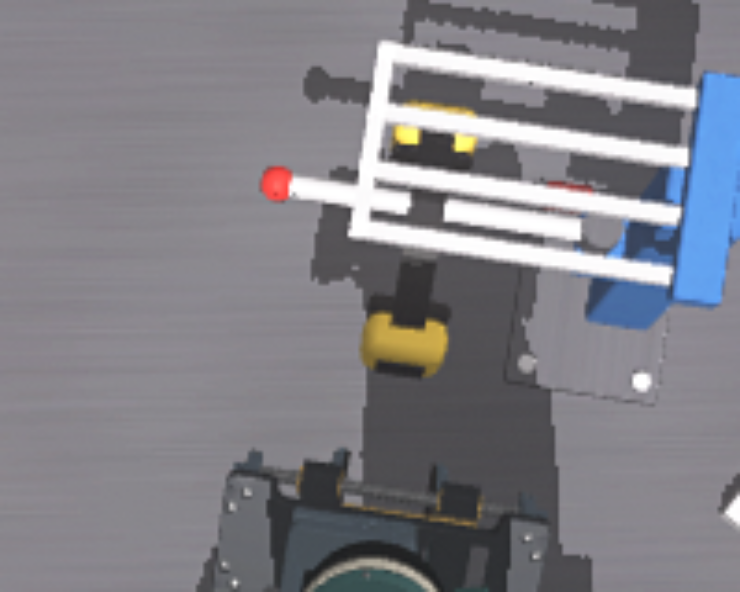

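```bash
python3 -m jog '[[-0.03,0,-0.02,0,0.05],[-0.03,0,-0.02,0,0.05],[0,0,0,0,0.05],[0,0,0,0,0.05],[0,0,0,0,0.05],[0,0,0,0,0.05]]';python3 - <<'E'
from h import *
st()
for n in("side","top"):
    im=viewer.read_camera(n);cv2.imwrite(f"pics/{n}18.png",im[:,:,::-1])
    o=rgb(f"pics/{n}17.png"); i0=rgb(f"pics/{n}11.png"); 
    f=lambda a:[x for x in blobs(a,"red") if 250<x[1][0]<340]
    print(n,"ball: at stop",f(i0),"17",f(o),"now",f(im))
    print(" yellow 17",blobs(o,"yellow")," now",blobs(im,"yellow"))
E
```

```text
time_s: 27.35
eef_pos: [0.4194, 0.0035, 0.3284]
orientation: [-179.9, -26.4, -10.0]
ft_force: [-0.2, -0.7, -0.3]
width: 0.549
t 27.35 p [0.4194 0.0035 0.3284] rpy [-179.89  -26.37  -10.  ] q [ 1.000e-01 -2.760e+01  1.367e+02 -6.100e+00  4.500e+01  1.034e+02] F [-0.2 -0.7 -0.3] w 0.549
side ball: at stop [([319, 159, 8, 8, 40], [322.0, 161.8])] 17 [([319, 159, 8, 8, 39], [321.9, 161.8])] now [([319, 159, 8, 8, 39], [321.9, 161.8])]
 yellow 17 [([222, 150, 7, 14, 78], [224.9, 156.7]), ([159, 167, 27, 44, 656], [174.0, 189.4]), ([80, 193, 32, 47, 817], [94.9, 217.1]), ([365, 192, 11, 13, 67], [369.9, 198.0]), ([309, 210, 21, 34, 397], [320.0, 225.8]), ([364, 211, 7, 9, 37], [366.7, 215.4])]  now [([252, 153, 11, 20, 134], [257.4, 162.0]), ([159, 166, 27, 45, 663], [174.0, 189.2]), ([80, 193, 32, 47, 819], [94.8, 217.1]), ([365, 192, 11, 13, 68], [369.8, 198.1]), ([309, 210, 21, 33, 393], [320.0, 225.7]), ([364, 211, 7, 8, 36], [366.8, 215.2])]
top ball: at stop [([271, 125, 8, 9, 59], [274.3, 129.1])] 17 [([271, 125, 8, 9, 56], [274.3, 129.0])] now [([271, 125, 8, 9, 56], [274.3, 129.0])]
 yellow 17 [([306, 114, 8, 5, 26], [309.5, 116.3]), ([179, 142, 14, 18, 139], [185.9, 150.8]), ([143, 161, 16, 17, 119], [149.6, 170.0]), ([298, 164, 23, 17, 251], [308.8, 172.2]), ([143, 240, 40, 22, 531], [163.4, 249.8]), ([123, 326, 42, 22, 409], [146.4, 336.3])]  now [([306, 114, 8, 5, 26], [309.4, 116.2]), ([179, 142, 14, 18, 139], [185.9, 150.8]), ([143, 161, 16, 17, 119], [149.6, 170.0]), ([298, 164, 23, 17, 254], [308.8, 172.2]), ([143, 240, 40, 22, 534], [163.5, 249.8]), ([123, 326, 42, 22, 409], [146.4, 336.3])]
```

View pics/side18.png

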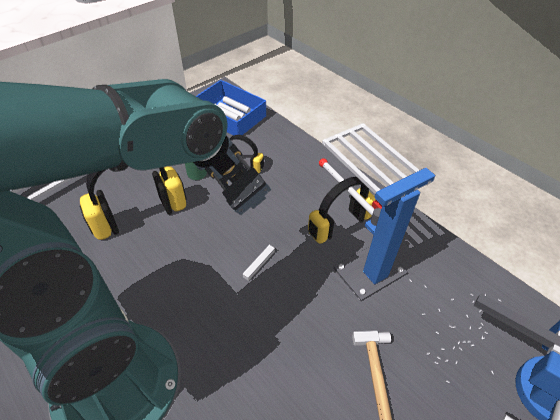

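View pics/top18.png

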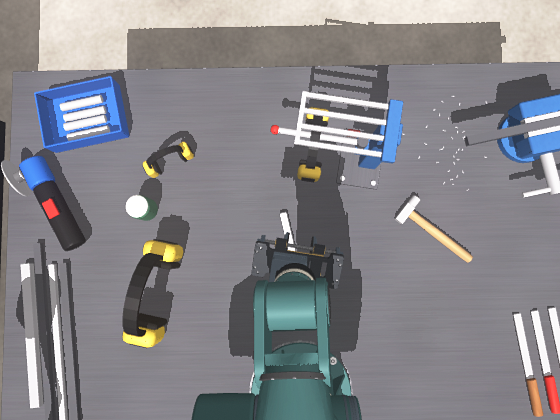

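```bash
python3 -c "
from h import *
print(ctrl.sign_off()); st()"
```

```text
the job is handed in; nothing more can be done
None
the job is handed in; nothing more can be done
```

The middle-sized yellow ear defenders now hang by the headband over the hanger arm, one cup on each side. The arm is at its stop, and I handed the job in at about 27.4 s of the 62 s allowed.

- **Arm:** I pushed the arm by its red ball with the shut fingers until it met the stop, where the force jumped to about 12 N. On my first approach the fingers passed just beside the ball, so I backed off and pushed again.
- **Gripper lean:** The moves offer no tilt command. I got about 26° of lean, a little under the suggested 30°, by pushing the arm against its reach limit over clear space.
- **Grip:** The first grip left the defenders several degrees skewed, so I set them down, turned them and gripped again.
- **Hanging:** I slid them on from the arm's free end to about 116–121 mm from the pin, against the 110 ± 40 mm asked. I lowered them until the vertical wrist force went from −3.1 N to +1 N, so the arm had their weight, then opened and backed away.

**Last checks:**
- **Arm position:** The red ball is where it was after the push, to 0.1 pixel in both views.
- **Stillness:** The cups stayed put to 0.2 pixel over the last 0.75 s.
- **Squareness:** The defenders look square to the arm in the wrist, top and side views. I did not measure their final angle.
- **Other things:** In the last pictures the hammer, offcut, tin and the other two ear defenders look undisturbed. The robot touches nothing.

Two measurements disagreed slightly. The ball came out at 206.8 mm high against the stated 205 mm. The wrist and fixed cameras also differed by 3–4 mm on where the arm lies relative to the gripper, and a closer wrist view just before lowering put the headband within about 1 mm of centre.

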